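Load a counting-chamber carrier under a spring clip

ROBOT

A 6-joint arm with a two-finger parallel gripper is mounted at the origin on a cart in front of the work surface, level with it; the furniture and walls round the work are solid. World frame = base frame: x ahead of the robot, y to its left, z up, the work surface at z = 0. Lengths are in m, angles in degrees, forces in N, time in s.
With the tool pointing down it reaches from about 0.3 to 0.75 m from the base axis. Payload 8.5 kg.
Tool frame: the origin (TCP) lies at the very end of the fingers, on their centre line; the grasp point (between the pads) lies 19 mm behind it; z points along the fingers, y is the direction in which the jaws open and shut (so a half turn about z gives the same grasp; the last joint's range is limited). The gripper opens to 85 mm and grips with 20 to 120 N. Pads are 22 mm wide; open, the fingers measure 114 mm over their backs; the gripper's body (76 mm by 85 mm) begins 54 mm behind the grasp point. The pads swing forward as they close: fully open they stand 13 mm farther back than shut.
Start: joints at [-81.606, 21.807, 74.336, -0, 83.858, -12.336], TCP at [0.195, -0.514, 0.231] pointing down, gripper open.
Joint ranges: [-178.18, 178.18], [-50.72, 133.34], [12.68, 142.11], [-81.47, 261.47], [9.98, 163.14], [-165.26, 165.26]. Speed limits (degrees/s): [136.94, 136.94, 180, 180, 180, 180].

INTERFACE

Orientations are given as a 3x3 rotation matrix whose columns are the frame's x, y, z axes.
In Python, from rig import env, vision, close_job, spotter gives the robot as it stands. The module is installed in compiled form; this text tells all that it offers.
- The arm moves only by the tool jog_arm, never from a script. Its argument "plan" is a list that holds one entry, the list of rows, each a list of 6 numbers: the shift along the tool's x, y, z in units of 40 mm (1.0 is 40 mm), then the turn, a rotation vector about the tool's x, y, z in units of 0.15 rad (1.0 is 0.15 rad). A call has 1 to 10 rows; each row shifts and turns the commanded pose from where the row before left it, along the tool's axes as they then stand; what a row does not reach is not made up. A row lasts 1/10 s, in which the tool goes at most 50 mm and 8.59 degrees, less where a joint would pass 70% of its speed; a pose out of reach is approached as far as the arm can. A call with a number of a shift or a turn outside -1 to 1 is refused whole. A call with a gripper value outside its range is refused whole. "grip" is the opening, from -1 (shut) to 1 (fully open), set as the call begins (left out, the last holds). The fingers move at their own pace and stop on an object; "squeeze" is the grip in N (left out, the last holds). Time passes only in rows, so rows that do not move let the fingers close. It gives the time, the measured TCP pose, the force and the opening at its end, in the units of the state.
- env.observe(): the state, without advancing time (a new reading comes with each control period).
- vision.get_image(name): name is "scene" or "top" or "wrist"; returns (picture, depth): 420x560x3 uint8, red, green, blue; 420x560 float32, m along the optical axis (not along the pixel's ray), 0 where there is no reading.
- vision.camera_info(name): a dict with "fx", "fy", "cx", "cy" (pixels), "rvec" (rotation vector, rad) and "tvec" (3), from world to camera coordinates, as OpenCV has them. Camera axes: x right, y down, z forward; pixel columns grow to the right and rows downward; lengths in m; the calibration is good to about 2 mm. A picture is of the moment at which its call begins: read the wrist's pose just before it. camera_info takes no time and is no camera call; for the wrist camera it gives the pose at the moment of the call.
- close_job(): hands the job in, once; it reports no verdict.
Trained networks look in the newest picture that a camera, given by its name, has taken for a name from the list of things; names that differ only in an ending like _2 or _b are one class to them, and where a whole thing is asked for, a point or a joint stands for the part that bears it (a point fixed in the world has none). Each returns a list of dicts, best first, with "score" (0 to 1); they miss things now and then, are a little off and sometimes report something else, mostly with a low value. They report only what shows in the picture. A call takes as long as a camera call.
- spotter.trace(camera, query): "pixels" (420x560 bool, what is visible of it) and "rect" ([left, top, right, bottom] in pixels, round what is visible of it).
The state is a dict: "time_s": time; "q": joint angles; "qvel": joint speeds; "joint_efforts": joint torques, N m; "position": TCP position; "tool_rot": TCP orientation; "ft_force": force on the tool from outside, world axes, zero at the start; "wrist_torque": the same for the moment, N m; "grip_width": finger opening in m.
Only numpy, scipy, OpenCV 4.12 (cv2) and the standard library are available. Lean on these libraries where they do the work, as an engineer would, in place of code of your own. Each camera call takes 0.05 s, during which the arm holds its last target.

TASK

Lift the wire spring clip of the loading stage over until it stays open, and slide the flat counting-chamber carrier along the grooves until it firmly butts against the end stop's screw (the screw is set differently each time and the chamber is glass: feel for it and push only gently). Then let go of it and lower the clip slowly by its bar, without letting it snap, so that it presses the carrier down; do not disturb the other things on the bench.

Things in the scene. Friction and masses are not known exactly. Their poses are not given: they have to be found in the camera images.
- stage: Loading stage, screwed to the bench: grey metal bed 202 x 84 mm, top at z = 12 mm, from x = -110 to +92 mm. Origin on the bench, on the groove line; +x = direction in which the carrier is slid in (roughly to the robot's right), z up. Open flat bed up to x = -33 mm, flared mouth to -10 mm, grooved rails to +60 mm. Clip's hinge posts at x = 75, y = +-36 mm, 34 mm high.
- bed_entry (a point): On the bed's top, on the groove line, 35 mm before the stage origin, at the flared mouth: set the carrier's leading edge down here. Stage's axes. The rails' inner walls stand 1 mm beside the carrier (y = +-21 mm); lips from y = +-17 mm outward, 6.7 mm above the bed, cover its edges (rail top 9.7 mm above the bed), so it only enters by sliding along +x.
- end_stop: End stop on the bed between the rails: a fixed steel bracket (origin: middle of its front face at bed level, stage x = 62 mm; stage's axes) with a screw whose flat pad, 18 mm wide, 8 mm high, stands out towards the carrier (-x) by 8 to 18 mm. How far is set anew each time and not reported: it must be felt. The pad does not give. A carrier that is home has its leading edge on the pad.
- carrier: Loose flat carrier, grey plate 100 x 40 x 5 mm (about 80 g) with a glass counting chamber let in. Origin: centre of its underside, +x towards the leading edge (50 mm ahead), z up. A grip rib stands at its rear: x = -47 to -25 mm, 10 mm thick in y, top 25 mm above the underside. Starts flat on the bench, left of the stage, leading edge roughly towards the stage.
- carrier_rib (a point): Grip point in the carrier's rib, 36 mm behind its origin, 16.5 mm above its underside; carrier's axes. Grip the rib from above across its 10 mm thickness (carrier y), fingertips at least 6 mm above the plate, to clear the rails.
- clip (a joint): Clip angle in rad: 0 = down on the empty stage, about 0.08 = down on the carrier, 1.6 = fully open (limit). Over-centre spring: below about 0.9 it pulls the clip shut, above it pulls it open; about 4 N at the bar when shut, about 3 N when open.
- clip_bar (a point): Middle of the clip's black cross bar, 10 mm thick, 50 mm long along the stage's y, between two wire arms. Grip it from above at its middle, fingers along the stage's x. Shut, it is 36 mm above the bed. It swings on a circle of 65 mm radius about the hinge; a grip can keep its orientation while the bar turns in it. The rubber foot lies 11 mm nearer the hinge, 35 mm below the bar.
- clip_hinge (a point): Middle of the clip's hinge axis (stage x = 75 mm, z = 26 mm), along the stage's y. Shut (joint 0), the bar is 61 mm before (-x) and 22 mm above the hinge; as it opens it rises and swings over the hinge towards +x; fully open it stands about 24 mm beyond and 60 mm above the hinge.
- amber_jar: Bystander: small brown jar, 52 x 52 x 82 mm. Origin: centre of its underside.
- weigh_boats: Bystander: stack of white weighing boats, 73 x 73 x 22 mm. Origin: centre of its underside.
- usb_stick: Bystander: red stick, 19 x 50 x 8 mm. Origin: centre of its underside.
- printed_part_0: Bystander: small printed gear, 33 x 33 x 9 mm. Origin: centre of its underside.
- marker_1: Bystander: white marker pen, 13 x 128 x 15 mm. Origin: centre of its underside.
- resin_bottle_blue: Bystander: black bottle with blue cap, 70 x 70 x 186 mm. Origin: centre of its underside.
- resin_bottle_black: Bystander: black bottle, 60 x 60 x 168 mm. Origin: centre of its underside.

How it is judged:
By the outcome, as a careful person would: the job done as asked, in the order asked, and still so for the second after the job is handed in, with the robot touching nothing.
It also fails if it takes over 72 s, if anything falls off the work surface, if the arm or the gripper's body presses on something with over 40 N, if the wrist force passes 120 N, or if a joint passes its speed limit or range.

## Working session

There is one attempt and no reset: what is moved stays moved. The work goes in short steps, Python scripts to look and compute and a tool call to move; the robot and the scene stay as the last step left them, time stands still between calls to the robot, and variables do not carry over. Pictures are saved under pics/ and viewed, and the job is handed in when it is done.

Besides the shell and the picture viewer there is one more tool, called after "Call:" as name(argument=value, ...) on one line, values as JSON. jog_arm: Moves the arm, as the interface text tells. Its arguments: {"type":"object","properties":{"plan":{"type":"array"},"grip":{"type":"number"},"squeeze":{"type":"number"}},"required":["plan"]}

```bash
mkdir -p pics
python3 - <<'E'
from rig import env, vision, spotter
import cv2,numpy as np
s=env.observe(); print(s)
for n in ["scene","top"]:
    im,d=vision.get_image(n); cv2.imwrite(f"pics/{n}0.png",im[:,:,::-1]); np.savez(f"{n}0.npz",im=im,d=d)
    print(n,vision.camera_info(n))
E
```

```text
{'time_s': 0.0, 'q': array([-8.16044659e+01,  2.18410104e+01,  7.43830193e+01,  2.05594923e-03,
        8.38582667e+01, -1.23367357e+01]), 'qvel': array([-0.01171952, -0.0130644 ,  0.1210737 , -0.03539509, -0.01367772,
        0.10637406]), 'joint_efforts': array([ 7.71670420e-04, -4.48457515e+01, -2.31279910e+01, -1.22996448e-04,
        4.62045296e-03,  2.12494734e-05]), 'position': array([ 0.19465716, -0.51410223,  0.2307218 ]), 'tool_rot': array([[ 9.35246198e-01,  3.53997908e-01, -1.74419763e-04],
       [ 3.53997786e-01, -9.35245173e-01,  1.42615967e-03],
       [ 3.41732299e-04, -1.39555462e-03, -9.99998968e-01]]), 'ft_force': array([0.10344365, 0.2953033 , 0.76574083]), 'wrist_torque': array([-0.02424702, -0.00205708,  0.02846656]), 'grip_width': 0.08523994495424884}
scene {'fx': 475.5104340316248, 'fy': 475.5104340316248, 'cx': 272.03253982565684, 'cy': 214.08842418933506, 'rvec': array([ 0.85087992, -2.64011382,  0.97073416]), 'tvec': array([0.35771472, 0.34269414, 0.81951969])}
top {'fx': 504.61956318410216, 'fy': 504.61956318410216, 'cx': 276.48277960145356, 'cy': 209.50881689111102, 'rvec': array([ 2.11311342, -2.14401768,  0.21417691]), 'tvec': array([-0.12791838,  0.54458286,  1.25636002])}
```

View pics/top0.png

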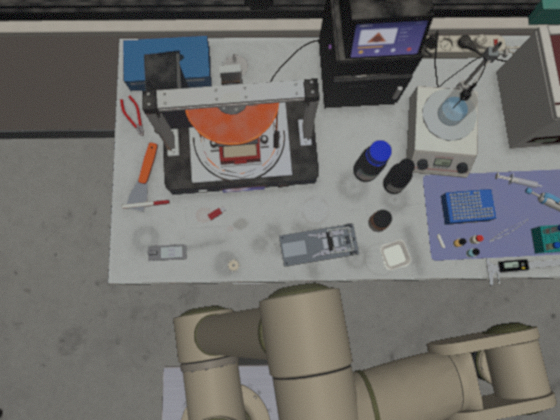

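View pics/scene0.png

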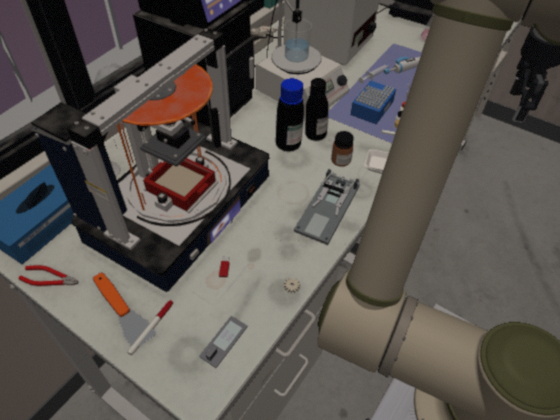

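```bash
cat > h.py <<'E'
import cv2,numpy as np
from rig import env, vision, spotter
def cam(n):
    c=vision.camera_info(n); R=cv2.Rodrigues(np.array(c['rvec']))[0]; return c,R,np.array(c['tvec'])
def cloud(d,C):
    c,R,t=C
    v,u=np.mgrid[0:d.shape[0],0:d.shape[1]]
    P=np.stack([(u-c['cx'])/c['fx']*d,(v-c['cy'])/c['fy']*d,d],-1)
    return (P-t)@R   # world
def proj(P,C):
    c,R,t=C
    p=np.atleast_2d(P)@R.T+t
    return np.c_[c['fx']*p[:,0]/p[:,2]+c['cx'],c['fy']*p[:,1]/p[:,2]+c['cy']]
E
python3 - <<'E'
from h import *
for n in ["top","scene"]:
    im,d=vision.get_image(n); C=cam(n); W=cloud(d,C)
    for q in ["stage","carrier","clip_bar"]+(["amber_jar","weigh_boats","usb_stick","printed_part_0","resin_bottle_blue"] if n=="top" else []):
        r=spotter.trace(n,q)
        for x in r[:2]:
            m=x['pixels']&(d>0); P=W[m]
            if len(P)<5: continue
            np.save(f"P_{n}_{q}.npy",P) if x is r[0] else 0
            print(n,q,round(x['score'],2),x['rect'],m.sum(),np.median(P,0).round(3),np.percentile(P,2,axis=0).round(3),np.percentile(P,98,axis=0).round(3))
            if q in("stage","carrier"): print(cv2.minAreaRect(P[(P[:,2]<.03)][:,:2].astype(np.float32)*1000))
E
python3 -c "
import cv2
a=cv2.imread('pics/top0.png');cv2.imwrite('pics/t1.png',cv2.resize(a[210:290,130:380],None,fx=3.2,fy=3.2,interpolation=2))
a=cv2.imread('pics/scene0.png');cv2.imwrite('pics/s1.png',cv2.resize(a[150:370,190:390],None,fx=2.7,fy=2.7,interpolation=2))"
```

```text
top stage 0.65 [279.0, 222.3, 359.1, 268.8] 2388 [ 0.455 -0.245  0.012] [ 0.409 -0.339  0.005] [ 0.501 -0.15   0.05 ]
((456.56591796875, -245.67718505859375), (86.47860717773438, 201.4942626953125), 8.603200912475586)
top carrier 0.82 [149.0, 243.2, 185.8, 261.1] 551 [0.439 0.154 0.004] [ 0.421  0.107 -0.002] [0.46  0.202 0.025]
((441.2366027832031, 155.88941955566406), (40.106895446777344, 99.5914306640625), 2.011461019515991)
top clip_bar 0.73 [323.5, 225.5, 349.2, 255.5] 190 [ 0.46  -0.275  0.044] [ 0.43  -0.318  0.011] [ 0.498 -0.263  0.055]
top amber_jar 0.89 [367.1, 208.4, 391.5, 232.0] 398 [ 0.508 -0.399  0.078] [ 0.488 -0.425  0.016] [ 0.532 -0.38   0.085]
top usb_stick 0.56 [383.7, 159.9, 413.6, 193.6] 744 [ 0.61  -0.441  0.115] [ 0.591 -0.469  0.015] [ 0.641 -0.424  0.17 ]
top printed_part_0 0.61 [353.3, 137.7, 395.3, 179.3] 1086 [ 0.644 -0.371  0.14 ] [ 0.624 -0.41   0.001] [ 0.683 -0.347  0.188]
top printed_part_0 0.44 [227.3, 260.0, 240.3, 271.0] 105 [ 0.405 -0.02   0.007] [ 0.391 -0.033 -0.005] [ 0.418 -0.007  0.012]
top resin_bottle_blue 0.94 [351.7, 140.5, 393.8, 181.1] 1078 [ 0.644 -0.372  0.141] [ 0.624 -0.408  0.004] [ 0.683 -0.347  0.188]
top resin_bottle_blue 0.36 [339.0, 237.5, 351.6, 241.1] 45 [ 0.467 -0.317  0.018] [ 0.46  -0.325  0.007] [ 0.475 -0.305  0.026]
scene stage 0.64 [294.1, 173.0, 359.2, 246.7] 2464 [ 0.45  -0.235  0.012] [ 0.405 -0.333  0.005] [ 0.497 -0.147  0.05 ]
((457.3830871582031, -254.07977294921875), (88.22896575927734, 222.23377990722656), 8.918421745300293)
scene carrier 0.79 [199.7, 316.1, 245.9, 368.5] 1047 [0.438 0.159 0.005] [0.421 0.109 0.001] [0.46  0.205 0.025]
((441.75225830078125, 156.01333618164062), (43.290687561035156, 100.81692504882812), 1.979684829711914)
scene clip_bar 0.45 [323.1, 175.6, 352.4, 194.0] 270 [ 0.459 -0.278  0.034] [ 0.428 -0.331  0.01 ] [ 0.5   -0.262  0.053]
```

```bash
ls pics
```

```text
s1.png
scene0.png
t1.png
top0.png
```

View pics/t1.png

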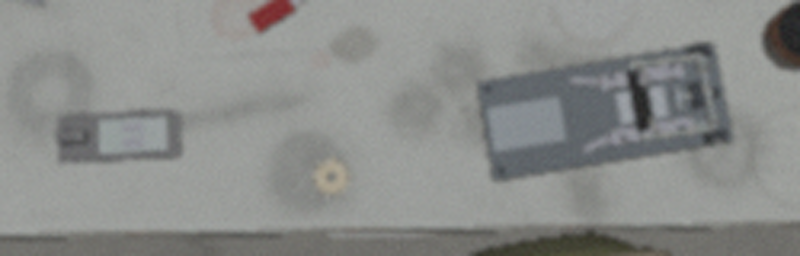

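View pics/s1.png

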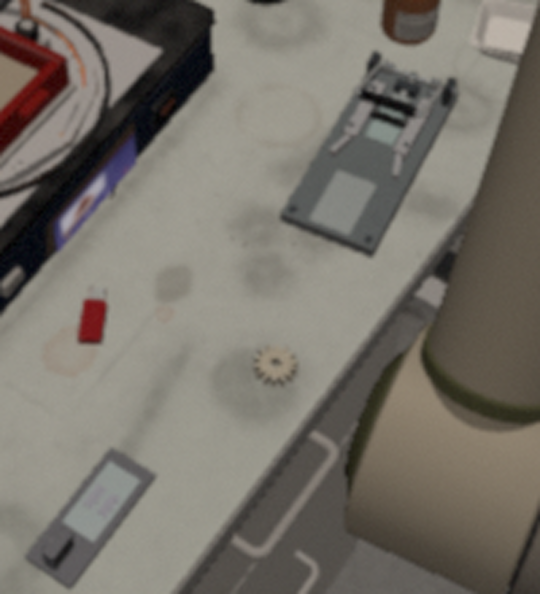

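```bash
cat >> h.py <<'E'
from scipy.spatial.transform import Rotation as Ro
def down(ydeg):
    "tool rot, z down, y axis at world angle ydeg"
    a=np.radians(ydeg); y=np.array([np.cos(a),np.sin(a),0]); z=np.array([0,0,-1.]); return np.c_[np.cross(y,z),y,z]
def plan(wps,p=None,R=None):
    "wps: list of (pos, ydeg, nrows) from measured pose; prints rows"
    s=env.observe()
    p=np.array(s['position']) if p is None else np.array(p); R=np.array(s['tool_rot']) if R is None else R
    for (q,yd,n) in wps:
        T=down(yd); rv=(Ro.from_matrix(R.T@T)).as_rotvec(); q=np.array(q)
        p0=p.copy()
        for i in range(n):
            tgt=p0+(q-p0)*(i+1)/n
            sh=R.T@(tgt-p)/.04; row=np.r_[sh,rv/n/.15]
            row=row.round(3); print(list(map(float,row)))
            p=p+R@(row[:3]*.04); R=R@Ro.from_rotvec(row[3:]*.15).as_matrix()
        print('-> ',p.round(4))
def S(u):
    print({k:np.round(v,3).tolist() for k,v in env.observe().items() if k in u})
E
python3 - <<'E'
from h import *
c,R,t=cam("wrist"); print(c,"pos",-R.T@t,"axis",R[2])
s=env.observe(); print("cam in tool:",s['tool_rot'].T@(-R.T@t-s['position']), s['tool_rot'].T@R[2])
plan([((0.40,-0.27,0.25),-81.4,10)])
E
```

```text
{'fx': 317.28659307745096, 'fy': 317.28659307745096, 'cx': 274.30838546048864, 'cy': 208.72898348174388, 'rvec': array([-2.37386131,  1.63884438,  0.24891515]), 'tvec': array([-0.55050642, -0.039735  ,  0.37999509])} pos [ 0.26476306 -0.48872517  0.37427354] axis [-0.27682938 -0.10401073 -0.9552734 ]
cam in tool: [ 0.07463535  0.00082954 -0.1429445 ] [-2.95672213e-01 -6.81833542e-04  9.55289211e-01]
[0.696, -0.39, -0.047, -0.0, 0.0, 0.141]
[0.688, -0.404, -0.046, -0.0, 0.0, 0.141]
[0.68, -0.419, -0.047, -0.0, 0.0, 0.141]
[0.67, -0.433, -0.047, -0.0, 0.0, 0.141]
[0.661, -0.447, -0.046, -0.0, 0.0, 0.141]
[0.651, -0.461, -0.047, -0.0, 0.0, 0.141]
[0.641, -0.475, -0.047, -0.0, 0.0, 0.141]
[0.632, -0.488, -0.047, -0.0, 0.0, 0.141]
[0.621, -0.501, -0.046, -0.0, 0.0, 0.141]
[0.61, -0.514, -0.047, -0.0, 0.0, 0.141]
->  [ 0.4  -0.27  0.25]
```

Run:
```python
from h import *
plan([((0.49,-0.26,0.22),-81.4,10)])
```

```text
[0.916, -0.333, 0.028, -0.0, 0.0, 0.141]
[0.908, -0.353, 0.029, -0.0, 0.0, 0.141]
[0.901, -0.372, 0.028, -0.0, 0.0, 0.141]
[0.892, -0.391, 0.028, -0.0, 0.0, 0.141]
[0.885, -0.409, 0.028, -0.0, 0.0, 0.141]
[0.875, -0.429, 0.029, -0.0, 0.0, 0.141]
[0.866, -0.446, 0.028, -0.0, 0.0, 0.141]
[0.856, -0.465, 0.028, -0.0, 0.0, 0.141]
[0.847, -0.483, 0.029, -0.0, 0.0, 0.141]
[0.836, -0.501, 0.028, -0.0, 0.0, 0.141]
->  [ 0.49 -0.26  0.22]
```

Call:
jog_arm(plan=[[[0.916, -0.333, 0.028, 0, 0, 0.141], [0.908, -0.353, 0.028, 0, 0, 0.141], [0.9, -0.372, 0.028, 0, 0, 0.141], [0.892, -0.39, 0.028, 0, 0, 0.141], [0.885, -0.41, 0.028, 0, 0, 0.141], [0.875, -0.43, 0.028, 0, 0, 0.141], [0.866, -0.446, 0.028, 0, 0, 0.141], [0.856, -0.465, 0.028, 0, 0, 0.141], [0.847, -0.483, 0.028, 0, 0, 0.141], [0.836, -0.5, 0.028, 0, 0, 0.141]]])

```text
time_s: 1.75
position: [0.4911, -0.2588, 0.2202]
tool_rot: [[0.989, 0.149, 0.0], [0.149, -0.989, -0.0], [0.0, 0.0, -1.0]]
ft_force: [0.6, -0.0, 0.0]
grip_width: 0.0857
```

Run:
```python
from h import *
S(["time_s","position","tool_rot","ft_force"])
C=cam("wrist"); im,d=vision.get_image("wrist"); np.savez("w1.npz",im=im,d=d); cv2.imwrite("pics/w1.png",im[:,:,::-1])
W=cloud(d,C); np.save("W1.npy",W)
S(["time_s","position","tool_rot"])
for q in ["stage","clip_bar"]:
    for x in spotter.trace("wrist",q)[:2]:
        m=x['pixels']&(d>0); P=W[m]
        print(q,round(x['score'],2),x['rect'],m.sum(),np.median(P,0).round(4))
```

```text
{'time_s': 1.75, 'position': [0.491, -0.259, 0.22], 'tool_rot': [[0.989, 0.149, 0.0], [0.149, -0.989, -0.0], [0.0, 0.0, -1.0]], 'ft_force': [0.644, -0.035, 0.02]}
{'time_s': 1.8, 'position': [0.494, -0.255, 0.22], 'tool_rot': [[0.988, 0.151, 0.002], [0.151, -0.988, 0.002], [0.002, -0.001, -1.0]]}
stage 0.95 [170.9, 168.8, 349.7, 246.0] 12362 [ 0.4596 -0.249   0.0127]
clip_bar 0.84 [276.0, 184.2, 333.7, 246.2] 1221 [ 0.4597 -0.2776  0.0446]
clip_bar 0.68 [50.2, 209.5, 82.7, 234.3] 532 [ 0.4064 -0.0233  0.009 ]
```

View pics/w1.png

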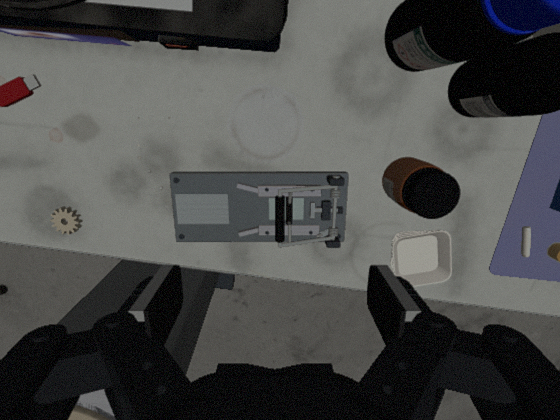

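Run:
```python
from h import *
C=cam("wrist"); im,d=vision.get_image("wrist"); np.savez("w2.npz",im=im,d=d)
W=cloud(d,C); S(["time_s","position"])
x=spotter.trace("wrist","stage")[0]; m=x['pixels']&(d>0); P=W[m]
b=P[(P[:,2]>.008)&(P[:,2]<.018)]; print("bed z",np.median(b[:,2]))
r=cv2.minAreaRect(P[P[:,2]<.03][:,:2].astype(np.float32)*1000);print(r)
r=cv2.minAreaRect(b[:,:2].astype(np.float32)*1000);print(r)
ctr,(w,h),a=r
ax=np.array([np.sin(np.radians(a)),-np.cos(np.radians(a))]);print("axis",ax,np.degrees(np.arctan2(ax[1],ax[0])))
O=np.array(ctr)/1000+ax*.009; print("origin",O)
# bar
x=spotter.trace("wrist","clip_bar")[0]; m=x['pixels']&(d>0); P=W[m]
B=P[P[:,2]>.044]; yv=np.array([-ax[1],ax[0]])
L=np.c_[(B[:,:2]-O)@ax,(B[:,:2]-O)@yv,B[:,2]]*1000
# darkest pixels = bar
g=im[m].mean(1)[P[:,2]>.044]; D=L[g<45]; print(len(D),D.min(0),D.max(0),np.median(D,0), np.percentile(D,5,axis=0),np.percentile(D,95,axis=0))
c=cv2.resize(im[150:260,150:370,::-1],None,fx=3.6,fy=3.6,interpolation=2); cv2.imwrite("pics/w2c.png",c)
```

```text
{'time_s': 1.95, 'position': [0.49, -0.26, 0.22]}
bed z 0.012386818302758213
((452.540283203125, -247.79638671875), (90.75798034667969, 201.8519744873047), 8.64090347290039)
((456.0245056152344, -247.36895751953125), (84.2509765625, 201.76272583007812), 8.898386001586914)
axis [ 0.15468256 -0.98796422] -81.1016139984131
origin [ 0.45741665 -0.25626064]
406 [  8.8671199  -25.1731872   47.94501795] [18.48601362 24.62593389 55.54525573] [13.07829016 -0.77697511 52.31257319] [  8.88190976 -22.63704894  48.9680722 ] [17.33368361 22.58822086 53.85128675]
```

View pics/w2c.png

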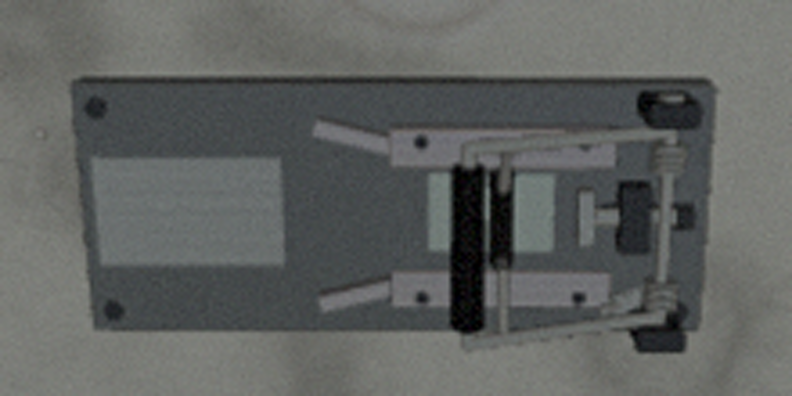

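```bash
cat >> h.py <<'E'
O=np.array([0.4574,-0.2563]); SA=-81.1
def st(x,y,z):
    a=np.radians(SA); ax=np.array([np.cos(a),np.sin(a)]); yv=np.array([-ax[1],ax[0]])
    return np.r_[O+ax*x/1000+yv*y/1000,z/1000]
def loc(p):
    a=np.radians(SA); ax=np.array([np.cos(a),np.sin(a)]); yv=np.array([-ax[1],ax[0]])
    return np.r_[(p[:2]-O)@ax,(p[:2]-O)@yv,p[2]]*1000
def bar(th):
    c,s=np.cos(th),np.sin(th); return np.array([75-61*c+22*s, 0, 26+61*s+22*c])
E
python3 - <<'E'
from h import *
plan([(st(14,0,80),SA,6),(st(14,0,35),SA,4)])
E
```

```text
[-0.129, 0.021, 0.584, 0.0, 0.0, -0.006]
[-0.128, 0.02, 0.584, 0.0, 0.0, -0.006]
[-0.129, 0.021, 0.584, 0.0, 0.0, -0.006]
[-0.129, 0.02, 0.584, 0.0, 0.0, -0.006]
[-0.129, 0.02, 0.584, 0.0, 0.0, -0.006]
[-0.129, 0.02, 0.584, 0.0, 0.0, -0.006]
->  [ 0.4595 -0.2701  0.08  ]
[0.0, -0.0, 0.281, 0.0, 0.0, -0.0]
[0.0, -0.0, 0.281, 0.0, 0.0, -0.0]
[0.001, -0.0, 0.282, 0.0, 0.0, -0.0]
[-0.0, -0.0, 0.281, 0.0, 0.0, -0.0]
->  [ 0.4596 -0.2701  0.035 ]
```

Call:
jog_arm(plan=[[[-0.129, 0.02, 0.584, 0, 0, -0.006], [-0.129, 0.02, 0.584, 0, 0, -0.006], [-0.129, 0.02, 0.584, 0, 0, -0.006], [-0.129, 0.02, 0.584, 0, 0, -0.006], [-0.129, 0.02, 0.584, 0, 0, -0.006], [-0.129, 0.02, 0.584, 0, 0, -0.006], [0, 0, 0.1, 0, 0, 0], [0, 0, 0, 0, 0, 0]]], grip=-0.06)

```text
time_s: 2.85
position: [0.4597, -0.2701, 0.0761]
tool_rot: [[0.988, 0.154, -0.0], [0.154, -0.988, 0.0], [-0.0, -0.0, -1.0]]
ft_force: [-0.6, -0.2, -0.1]
grip_width: 0.0403
```

Run:
```python
from h import *
s=env.observe(); print(loc(s['position']),s['grip_width'])
C=cam("wrist"); im,d=vision.get_image("wrist"); cv2.imwrite("pics/w3.png",im[:,:,::-1])
plan([(st(14,0,35),SA,4)])
```

```text
[14.02642048  0.1418384  76.09632815] 0.04032130196180459
[-0.004, -0.002, 0.261, 0.001, -0.001, -0.001]
[-0.004, -0.001, 0.262, 0.001, -0.001, -0.001]
[-0.005, -0.001, 0.261, 0.001, -0.001, -0.001]
[-0.004, -0.002, 0.262, 0.001, -0.001, -0.001]
->  [ 0.4596 -0.2701  0.035 ]
```

View pics/w3.png

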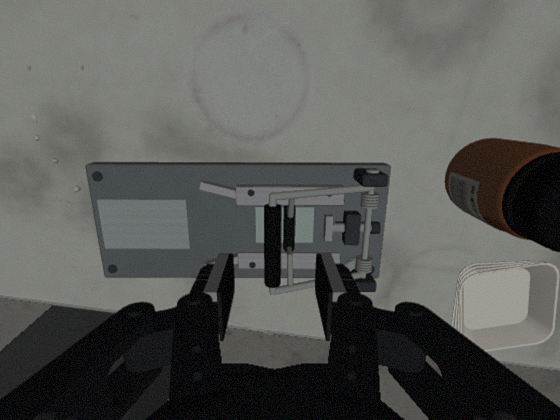

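Call:
jog_arm(plan=[[[0, 0, 0.26, 0, 0, 0], [0, 0, 0.26, 0, 0, 0], [0, 0, 0.26, 0, 0, 0], [0, 0, 0.26, 0, 0, 0], [0, 0, 0, 0, 0, 0]]])

```text
time_s: 3.4
position: [0.4595, -0.2689, 0.0327]
tool_rot: [[0.988, 0.155, -0.002], [0.155, -0.988, 0.002], [-0.002, -0.002, -1.0]]
ft_force: [-1.3, 0.2, 0.7]
grip_width: 0.0402
```

Call:
jog_arm(plan=[[[0, 0, 0, 0, 0, 0], [0, 0, 0, 0, 0, 0], [0, 0, 0, 0, 0, 0], [0, 0, 0, 0, 0, 0], [0, 0, 0, 0, 0, 0]]], grip=-1, squeeze=30)

```text
time_s: 3.9
position: [0.4602, -0.269, 0.0347]
tool_rot: [[0.988, 0.155, 0.0], [0.155, -0.988, 0.001], [0.0, -0.0, -1.0]]
ft_force: [0.4, 6.2, 3.6]
grip_width: 0.0087
```

Run:
```python
from h import *
s=env.observe(); print(loc(s['position']),s['grip_width'])
# swing rows: stage x,z increments -> tool y = stage x, tool z=-z
b0=bar(0.0)
for i in range(1,31):
    th=1.58*i/30; b=bar(th); d=(b-b0)/40; b0=b
    print(f"[0, {d[0]:.3f}, {-d[2]:.3f}, 0, 0, 0],",end='\n' if i%10==0 else ' ')
```

```text
[12.9436751   0.77464191 34.69891634] 0.008659372953843999
[0, 0.031, -0.080, 0, 0, 0], [0, 0.035, -0.078, 0, 0, 0], [0, 0.039, -0.076, 0, 0, 0], [0, 0.043, -0.074, 0, 0, 0], [0, 0.047, -0.071, 0, 0, 0], [0, 0.051, -0.069, 0, 0, 0], [0, 0.054, -0.066, 0, 0, 0], [0, 0.058, -0.063, 0, 0, 0], [0, 0.061, -0.060, 0, 0, 0], [0, 0.064, -0.057, 0, 0, 0],
[0, 0.067, -0.053, 0, 0, 0], [0, 0.070, -0.050, 0, 0, 0], [0, 0.072, -0.046, 0, 0, 0], [0, 0.074, -0.042, 0, 0, 0], [0, 0.076, -0.038, 0, 0, 0], [0, 0.078, -0.034, 0, 0, 0], [0, 0.080, -0.030, 0, 0, 0], [0, 0.081, -0.025, 0, 0, 0], [0, 0.083, -0.021, 0, 0, 0], [0, 0.084, -0.017, 0, 0, 0],
[0, 0.084, -0.012, 0, 0, 0], [0, 0.085, -0.008, 0, 0, 0], [0, 0.085, -0.003, 0, 0, 0], [0, 0.085, 0.001, 0, 0, 0], [0, 0.085, 0.006, 0, 0, 0], [0, 0.085, 0.010, 0, 0, 0], [0, 0.084, 0.015, 0, 0, 0], [0, 0.083, 0.019, 0, 0, 0], [0, 0.082, 0.023, 0, 0, 0], [0, 0.081, 0.028, 0, 0, 0],
```

Call:
jog_arm(plan=[[[0, 0.01, -0.08, 0, 0, 0], [0, 0.03, -0.078, 0, 0, 0], [0, 0.039, -0.076, 0, 0, 0], [0, 0.043, -0.074, 0, 0, 0], [0, 0.047, -0.071, 0, 0, 0], [0, 0.051, -0.069, 0, 0, 0], [0, 0.054, -0.066, 0, 0, 0], [0, 0.058, -0.063, 0, 0, 0], [0, 0.061, -0.06, 0, 0, 0], [0, 0.064, -0.057, 0, 0, 0]]])

```text
time_s: 4.9
position: [0.4627, -0.2861, 0.0627]
tool_rot: [[0.988, 0.155, -0.001], [0.155, -0.988, 0.003], [-0.0, -0.003, -1.0]]
ft_force: [1.0, 11.0, 3.1]
grip_width: 0.0086
```

Run:
```python
from h import *
s=env.observe(); p=loc(s['position'])
b=p+[0,0,13]; r=b-[75,0,26]; th=np.arctan2(22,-61)-np.arctan2(r[2],r[0]); print(p,s['grip_width'],s['ft_force'],"r",np.hypot(r[0],r[2]),"th",th)
im,d=vision.get_image("scene"); cv2.imwrite("pics/s2.png",cv2.resize(im[130:280,260:460,::-1],None,fx=3.5,fy=3.5,interpolation=2))
```

```text
[30.22164281  0.59103075 62.70660953] 0.00861910651268285 [ 0.97231966 11.01847487  3.0539268 ] r 66.90178101959809 th 0.49137409198057025
```

View pics/s2.png

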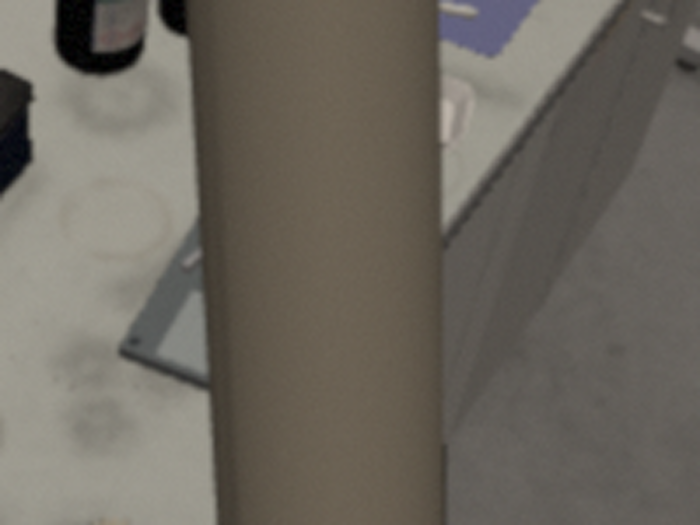

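Call:
jog_arm(plan=[[[0, 0.05, -0.053, 0, 0, 0], [0, 0.055, -0.05, 0, 0, 0], [0, 0.065, -0.046, 0, 0, 0], [0, 0.074, -0.042, 0, 0, 0], [0, 0.076, -0.038, 0, 0, 0], [0, 0.078, -0.034, 0, 0, 0], [0, 0.08, -0.03, 0, 0, 0], [0, 0.081, -0.025, 0, 0, 0], [0, 0.083, -0.021, 0, 0, 0], [0, 0.084, -0.017, 0, 0, 0]]])

```text
time_s: 5.95
position: [0.4674, -0.3166, 0.0778]
tool_rot: [[0.988, 0.155, 0.001], [0.155, -0.988, -0.001], [0.0, 0.001, -1.0]]
ft_force: [-1.5, 4.4, 8.0]
grip_width: 0.0086
```

```bash
cat >> h.py <<'E'
def clipstat(off=13):
    s=env.observe(); p=loc(s['position'])
    b=p+[0,0,off]; r=b-[75,0,26]; th=np.arctan2(22,-61)-np.arctan2(r[2],r[0]); print(p.round(1),s['grip_width'],s['ft_force'].round(1),"r",np.hypot(r[0],r[2]),"th",th)
E
python3 - <<'E'
from h import *
clipstat()
E
```

```text
[61.1  0.6 77.8] 0.008555472557810528 [-1.5  4.4  8. ] r 66.224137020113 th 1.0135841378524202
```

Call:
jog_arm(plan=[[[0, 0.084, -0.022, 0, 0, 0], [0, 0.085, -0.018, 0, 0, 0], [0, 0.085, -0.008, 0, 0, 0], [0, 0.085, 0.001, 0, 0, 0], [0, 0.085, 0.006, 0, 0, 0], [0, 0.085, 0.01, 0, 0, 0], [0, 0.084, 0.015, 0, 0, 0], [0, 0.083, 0.019, 0, 0, 0], [0, 0.082, 0.023, 0, 0, 0], [0, 0.081, 0.028, 0, 0, 0]]])

```text
time_s: 6.95
position: [0.4725, -0.3496, 0.0739]
tool_rot: [[0.988, 0.155, -0.0], [0.155, -0.988, 0.0], [-0.0, -0.0, -1.0]]
ft_force: [-1.7, -0.0, 2.6]
grip_width: 0.0086
```

Run:
```python
from h import *
clipstat()
```

```text
[94.5  0.5 73.9] 0.008646206647709093 [-1.7 -0.   2.6] r 63.9058412697506 th 1.5351361454707466
```

Call:
jog_arm(plan=[[[0, 0.05, 0.02, 0, 0, 0], [0, 0.03, 0.01, 0, 0, 0], [0, 0, 0, 0, 0, 0]]])

```text
time_s: 7.25
position: [0.473, -0.3524, 0.0726]
tool_rot: [[0.988, 0.155, -0.001], [0.155, -0.988, 0.001], [-0.0, -0.001, -1.0]]
ft_force: [-1.9, 0.3, -1.3]
grip_width: 0.0088
```

Run:
```python
from h import *
clipstat()
```

```text
[97.4  0.5 72.6] 0.008758254349816145 [-1.9  0.3 -1.3] r 63.70134768374256 th 1.5836494309264184
```

Call:
jog_arm(plan=[[[0, 0, 0, 0, 0, 0], [0, 0, 0, 0, 0, 0], [0, 0, 0, 0, 0, 0], [0, 0, -0.2, 0, 0, 0], [0, 0, -0.3, 0, 0, 0], [0, 0, -0.6, 0, 0, 0], [0, 0, -0.8, 0, 0, 0], [0, 0, -0.8, 0, 0, 0]]], grip=-0.58)

```text
time_s: 8.05
position: [0.4731, -0.3524, 0.1833]
tool_rot: [[0.988, 0.155, 0.001], [0.155, -0.988, -0.001], [0.0, 0.001, -1.0]]
ft_force: [-0.3, -0.5, 0.0]
grip_width: 0.0176
```

Run:
```python
from h import *
clipstat()
C=cam("wrist");im,d=vision.get_image("wrist"); W=cloud(d,C);cv2.imwrite("pics/w4.png",im[:,:,::-1])
for x in spotter.trace("wrist","clip_bar")[:2]:
    m=x['pixels']&(d>0);P=W[m];P=P[P[:,2]>.07];print(x['score'],x['rect'],len(P), loc(np.median(P,0)) if len(P) else 0)
# carrier pose: rib
print(np.r_[0.4415,0.156])
```

```text
[ 97.4   0.6 183.3] 0.017614011421727454 [-0.3 -0.5  0. ] r 171.76624103553377 th 1.3553652399051321
0.74 [230.4, 162.4, 281.9, 248.2] 1542 [93.79831435  0.45507292 87.77884832]
[0.4415 0.156 ]
```

View pics/w4.png

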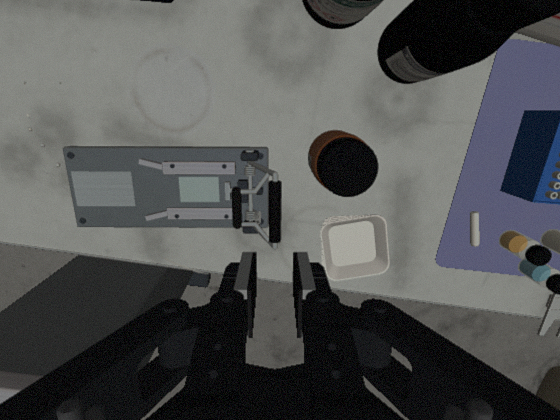

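Run:
```python
from h import *
plan([((0.44,0.2,0.2),2,16)])
```

```text
[0.081, -0.863, -0.027, 0.004, 0.001, -0.604]
[0.159, -0.852, -0.027, 0.004, 0.001, -0.604]
[0.236, -0.834, -0.027, 0.004, 0.001, -0.604]
[0.31, -0.81, -0.026, 0.004, 0.001, -0.604]
[0.382, -0.778, -0.025, 0.004, 0.001, -0.604]
[0.451, -0.74, -0.025, 0.004, 0.001, -0.604]
[0.516, -0.697, -0.024, 0.004, 0.001, -0.604]
[0.577, -0.647, -0.024, 0.004, 0.001, -0.604]
[0.633, -0.592, -0.023, 0.004, 0.001, -0.604]
[0.684, -0.532, -0.023, 0.004, 0.001, -0.604]
[0.729, -0.469, -0.022, 0.004, 0.001, -0.604]
[0.769, -0.4, -0.023, 0.004, 0.001, -0.604]
[0.802, -0.33, -0.021, 0.004, 0.001, -0.604]
[0.829, -0.255, -0.022, 0.004, 0.001, -0.604]
[0.848, -0.18, -0.021, 0.004, 0.001, -0.604]
[0.861, -0.102, -0.021, 0.004, 0.001, -0.604]
->  [0.44 0.2  0.2 ]
```

Call:
jog_arm(plan=[[[0.081, -0.863, -0.02, 0, 0, -0.604], [0.159, -0.852, -0.02, 0, 0, -0.604], [0.236, -0.834, -0.02, 0, 0, -0.604], [0.31, -0.81, -0.02, 0, 0, -0.604], [0.382, -0.778, -0.02, 0, 0, -0.604], [0.451, -0.74, -0.02, 0, 0, -0.604], [0.516, -0.697, -0.02, 0, 0, -0.604], [0.577, -0.647, -0.02, 0, 0, -0.604]]])

```text
time_s: 8.95
position: [0.4557, -0.0743, 0.1879]
tool_rot: [[0.634, 0.773, 0.001], [0.773, -0.634, -0.0], [0.0, 0.001, -1.0]]
ft_force: [0.9, -0.2, 0.4]
grip_width: 0.0183
```

Call:
jog_arm(plan=[[[0.633, -0.592, -0.023, 0, 0, -0.604], [0.684, -0.532, -0.023, 0, 0, -0.604], [0.729, -0.469, -0.022, 0, 0, -0.604], [0.769, -0.4, -0.023, 0, 0, -0.604], [0.802, -0.33, -0.021, 0, 0, -0.604], [0.829, -0.255, -0.022, 0, 0, -0.604], [0.848, -0.18, -0.021, 0, 0, -0.604], [0.861, -0.102, -0.021, 0, 0, -0.604], [0, 0, 0, 0, 0, 0], [0, 0, 0, 0, 0, 0]]], grip=0.0)

```text
time_s: 9.95
position: [0.4386, 0.2016, 0.1947]
tool_rot: [[-0.035, 0.999, 0.0], [0.999, 0.035, -0.0], [-0.0, 0.0, -1.0]]
ft_force: [0.1, -0.9, 0.0]
grip_width: 0.0424
```

Run:
```python
from h import *
S(["time_s","position","tool_rot"])
C=cam("wrist");im,d=vision.get_image("wrist"); W=cloud(d,C);cv2.imwrite("pics/w5.png",im[:,:,::-1])
x=spotter.trace("wrist","carrier")[0];print(x['score'],x['rect'])
m=x['pixels']&(d>0);P=W[m]
r=cv2.minAreaRect(P[(P[:,2]>-.004)&(P[:,2]<.009)][:,:2].astype(np.float32)*1000);print(r,np.median(P[:,2]))
T=P[P[:,2]>.02];print("ribtop",len(T),np.median(T,0),cv2.minAreaRect(T[:,:2].astype(np.float32)*1000))
```

```text
{'time_s': 9.95, 'position': [0.439, 0.202, 0.195], 'tool_rot': [[-0.035, 0.999, 0.0], [0.999, 0.035, -0.0], [-0.0, 0.0, -1.0]]}
0.7 [256.8, 177.8, 293.8, 269.0]
((441.6385498046875, 155.63836669921875), (41.269287109375, 100.06968688964844), 2.014843702316284) 0.005394464009696768
ribtop 210 [0.43944709 0.19207292 0.02458716] ((439.6307067871094, 191.67611694335938), (9.28172779083252, 21.547786712646484), 1.9585814476013184)
```

View pics/w5.png

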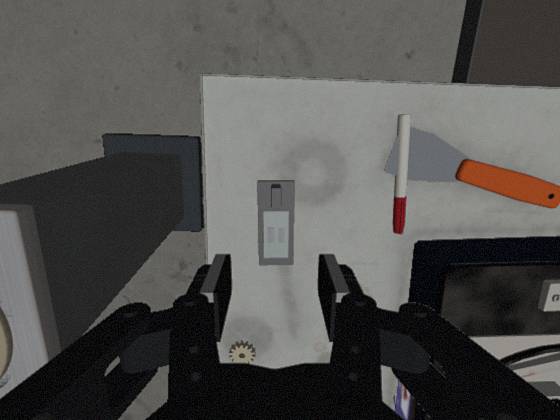

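Run:
```python
from h import *
plan([((0.440,0.1918,0.05),2,6),((0.440,0.1918,0.012),2,4)])
```

```text
[-0.037, 0.003, 0.603, 0.0, 0.0, -0.002]
[-0.036, 0.003, 0.602, 0.0, 0.0, -0.002]
[-0.037, 0.003, 0.603, 0.0, 0.0, -0.002]
[-0.037, 0.003, 0.602, 0.0, 0.0, -0.002]
[-0.036, 0.004, 0.603, 0.0, 0.0, -0.002]
[-0.037, 0.003, 0.602, 0.0, 0.0, -0.002]
->  [0.44   0.1918 0.05  ]
[0.0, -0.0, 0.238, 0.0, 0.0, 0.0]
[0.0, -0.0, 0.237, 0.0, 0.0, 0.0]
[0.0, -0.0, 0.238, 0.0, 0.0, 0.0]
[0.0, -0.001, 0.237, 0.0, 0.0, 0.0]
->  [0.44   0.1918 0.012 ]
```

Call:
jog_arm(plan=[[[-0.037, 0.003, 0.603, 0, 0, 0], [-0.037, 0.003, 0.603, 0, 0, 0], [-0.037, 0.003, 0.603, 0, 0, 0], [-0.037, 0.003, 0.603, 0, 0, 0], [-0.037, 0.003, 0.603, 0, 0, 0], [-0.037, 0.003, 0.603, 0, 0, 0], [0, 0, 0.3, 0, 0, 0], [0, 0, 0.25, 0, 0, 0], [0, 0, 0.1, 0, 0, 0], [0, 0, 0, 0, 0, 0]]])

```text
time_s: 11.05
position: [0.4401, 0.192, 0.0237]
tool_rot: [[-0.034, 0.999, -0.0], [0.999, 0.034, -0.0], [-0.0, -0.0, -1.0]]
ft_force: [0.0, 0.4, 0.9]
grip_width: 0.043
```

Run:
```python
from h import *
S(["time_s","position","ft_force"]);
im,d=vision.get_image("wrist"); cv2.imwrite("pics/w6.png",im[:,:,::-1])
plan([((0.440,0.1918,0.012),2,2)])
```

```text
{'time_s': 11.05, 'position': [0.44, 0.192, 0.024], 'ft_force': [0.026, 0.431, 0.857]}
[-0.005, -0.003, 0.151, 0.002, -0.0, -0.003]
[-0.005, -0.003, 0.151, 0.002, -0.0, -0.003]
->  [0.44   0.1918 0.012 ]
```

View pics/w6.png

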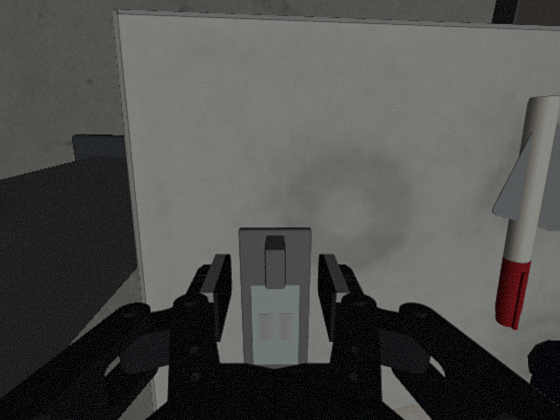

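Call:
jog_arm(plan=[[[0, 0, 0.15, 0, 0, 0], [0, 0, 0.14, 0, 0, 0], [0, 0, 0, 0, 0, 0]]])

```text
time_s: 11.4
position: [0.4396, 0.1924, 0.0116]
tool_rot: [[-0.035, 0.999, -0.001], [0.999, 0.035, -0.0], [-0.0, -0.001, -1.0]]
ft_force: [0.0, 0.5, -0.3]
grip_width: 0.0426
```

Call:
jog_arm(plan=[[[0, 0, 0, 0, 0, 0], [0, 0, 0, 0, 0, 0], [0, 0, 0, 0, 0, 0], [0, 0, 0, 0, 0, 0], [0, 0, 0, 0, 0, 0]]], grip=-1, squeeze=40)

```text
time_s: 11.9
position: [0.4401, 0.1925, 0.0124]
tool_rot: [[-0.035, 0.999, 0.001], [0.999, 0.035, 0.0], [0.0, 0.001, -1.0]]
ft_force: [-0.2, 0.4, 3.2]
grip_width: 0.0087
```

Run:
```python
from h import *
s=env.observe();print(s['position'],s['grip_width'],s['ft_force'])
# rib in stage: carrier origin at stage x=-95 -> rib -131 ; tool y at SA+90=8.9
p=s['position']
plan([((p[0],p[1],p[2]+.05),2,3),(st(-85-40-15,0,65),8.9,10),(st(-85-36-8,0,12+12+3),8.9,6)])
```

```text
[0.44009715 0.19245848 0.0123832 ] 0.008655512941450992 [-0.15390416  0.40831223  3.23479458]
[0.0, 0.0, -0.417, 0.001, -0.0, -0.001]
[0.0, 0.0, -0.416, 0.001, -0.0, -0.001]
[0.0, 0.001, -0.417, 0.001, -0.0, -0.001]
->  [0.4401 0.1925 0.0624]
[-0.775, -0.038, -0.007, 0.0, -0.0, -0.08]
[-0.775, -0.047, -0.006, 0.0, -0.0, -0.08]
[-0.774, -0.057, -0.007, 0.0, -0.0, -0.08]
[-0.773, -0.066, -0.007, 0.0, -0.0, -0.08]
[-0.773, -0.075, -0.006, 0.0, -0.0, -0.08]
[-0.771, -0.085, -0.007, 0.0, -0.0, -0.08]
[-0.771, -0.094, -0.006, 0.0, -0.0, -0.08]
[-0.769, -0.103, -0.007, 0.0, -0.0, -0.08]
[-0.768, -0.112, -0.007, 0.0, -0.0, -0.08]
[-0.767, -0.121, -0.006, 0.0, -0.0, -0.08]
->  [ 0.4357 -0.118   0.065 ]
[-0.046, -0.0, 0.158, 0.0, -0.0, -0.0]
[-0.046, -0.0, 0.159, 0.0, -0.0, -0.0]
[-0.046, -0.0, 0.158, 0.0, -0.0, -0.0]
[-0.045, -0.0, 0.158, 0.0, -0.0, -0.0]
[-0.046, -0.0, 0.158, 0.0, -0.0, -0.0]
[-0.046, -0.0, 0.159, 0.0, -0.0, -0.0]
->  [ 0.4375 -0.1288  0.027 ]
```

Call:
jog_arm(plan=[[[0, 0, -0.2, 0, 0, 0], [0, 0, -0.4, 0, 0, 0], [0, 0, -0.4, 0, 0, 0], [0, 0, -0.25, 0, 0, 0], [-0.3, -0.01, 0, 0, 0, 0], [-0.6, -0.03, 0, 0, 0, -0.08], [-0.8, -0.045, 0, 0, 0, -0.08], [-0.8, -0.055, 0, 0, 0, -0.08], [-0.8, -0.065, 0, 0, 0, -0.08], [-0.8, -0.075, 0, 0, 0, -0.08]]])

```text
time_s: 12.9
position: [0.4375, 0.0262, 0.0616]
tool_rot: [[-0.095, 0.996, -0.001], [0.996, 0.095, 0.0], [0.0, -0.001, -1.0]]
ft_force: [0.1, -0.2, -0.1]
grip_width: 0.0089
```

Run:
```python
from h import *
s=env.observe();print(s['position'],s['grip_width'],s['ft_force'])
plan([(st(-140,0,65),8.9,6)])
```

```text
[0.43745433 0.02618365 0.06157237] 0.008873495967991833 [ 0.1418171  -0.22189699 -0.10893411]
[-0.597, -0.064, -0.014, -0.001, -0.0, -0.067]
[-0.597, -0.07, -0.015, -0.001, -0.0, -0.067]
[-0.596, -0.076, -0.014, -0.001, -0.0, -0.067]
[-0.595, -0.082, -0.014, -0.001, -0.0, -0.067]
[-0.594, -0.088, -0.015, -0.001, -0.0, -0.067]
[-0.594, -0.094, -0.014, -0.001, -0.0, -0.067]
->  [ 0.4357 -0.118   0.065 ]
```

Call:
jog_arm(plan=[[[-0.6, -0.064, 0, 0, 0, -0.08], [-0.6, -0.07, 0, 0, 0, -0.08], [-0.6, -0.076, 0, 0, 0, -0.08], [-0.6, -0.082, 0, 0, 0, -0.08], [-0.4, -0.06, 0, 0, 0, -0.08], [-0.2, -0.03, 0, 0, 0, 0], [0, 0, 0, 0, 0, 0]]])

```text
time_s: 13.6
position: [0.437, -0.0938, 0.0617]
tool_rot: [[-0.152, 0.988, -0.001], [0.988, 0.152, 0.0], [0.0, -0.001, -1.0]]
ft_force: [0.2, 0.2, -0.6]
grip_width: 0.009
```

Run:
```python
from h import *
s=env.observe();print(s['position'],loc(s['position']),s['grip_width'],s['ft_force'])
C=cam("wrist");im,d=vision.get_image("wrist"); W=cloud(d,C);cv2.imwrite("pics/w7.png",im[:,:,::-1])
x=spotter.trace("wrist","carrier")[0];print(x['score'],x['rect'])
m=x['pixels']&(d>0);P=W[m];P=P[P[:,2]>.035]
r=cv2.minAreaRect(P[P[:,2]<.066][:,:2].astype(np.float32)*1000);print(r,np.median(P[:,2]))
L=np.array([loc(p) for p in P]); Q=L[L[:,2]<64]
A=np.c_[Q[:,:2],np.ones(len(Q))];print("plane",np.linalg.lstsq(A,Q[:,2],rcond=None)[0],np.percentile(Q,[1,50,99],axis=0).round(1))
for a,b in ((-140,-110),(-110,-80),(-80,-60)):
    q=Q[(Q[:,0]>a)&(Q[:,0]<b)]; 
    if len(q): print(a,len(q),np.percentile(q[:,1],[2,98]))
plan([(st(-129,0,27),8.9,6)])
```

```text
[ 0.4369563  -0.09383554  0.06174488] [-163.67121593    4.93738634   61.74488498] 0.00898651964164623 [ 0.21192248  0.2060226  -0.60580934]
0.78 [234.9, 231.3, 310.6, 369.1]
((440.23291015625, -121.54536437988281), (40.08137512207031, 82.3396224975586), 8.205564498901367) 0.05497025305062474
plane [ 3.79242254e-03 -1.08473930e-03  5.53329472e+01] [[-176.6  -14.9   50.8]
 [-137.7    4.4   54.7]
 [ -96.4   23.6   62.3]]
-140 1009 [-3.86729361 11.97840854]
-110 673 [-5.19314952 13.71288174]
[-0.15, -0.021, 0.145, -0.001, -0.001, -0.001]
[-0.15, -0.021, 0.146, -0.001, -0.001, -0.001]
[-0.15, -0.021, 0.145, -0.001, -0.001, -0.001]
[-0.149, -0.022, 0.145, -0.001, -0.001, -0.001]
[-0.15, -0.021, 0.145, -0.001, -0.001, -0.001]
[-0.15, -0.021, 0.146, -0.001, -0.001, -0.001]
->  [ 0.4375 -0.1289  0.027 ]
```

View pics/w7.png

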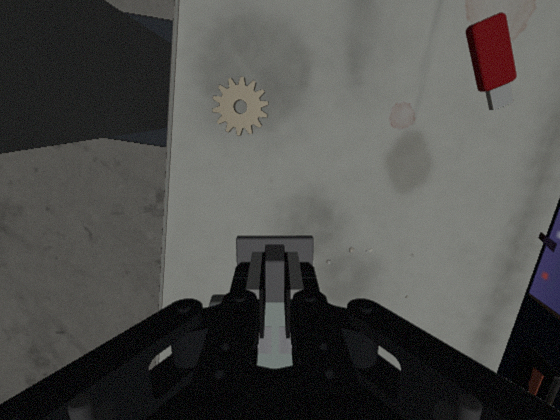

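Call:
jog_arm(plan=[[[-0.15, -0.021, 0.1, 0, 0, 0], [-0.15, -0.021, 0.15, 0, 0, 0], [-0.15, -0.021, 0.15, 0, 0, 0], [-0.15, -0.021, 0.15, 0, 0, 0], [-0.15, -0.021, 0.15, 0, 0, 0], [-0.15, -0.021, 0.1, 0, 0, 0], [0, 0, 0.04, 0, 0, 0], [0, 0, 0, 0, 0, 0], [0, 0, 0, 0, 0, 0]]])

```text
time_s: 14.6
position: [0.4379, -0.1292, 0.0286]
tool_rot: [[-0.154, 0.988, 0.0], [0.988, 0.154, 0.0], [0.0, 0.0, -1.0]]
ft_force: [0.1, 0.1, -1.6]
grip_width: 0.009
```

Run:
```python
from h import *
s=env.observe();print(loc(s['position']),s['grip_width'],s['ft_force'],np.degrees(np.arctan2(s['tool_rot'][1,1],s['tool_rot'][0,1])))
im,d=vision.get_image("top"); cv2.imwrite("pics/t3.png",cv2.resize(im[200:290,220:400,::-1],None,fx=4,fy=4,interpolation=2))
```

```text
[-128.59989317    0.41121711   28.63687975] 0.008962895275688202 [ 0.07421292  0.08408979 -1.59048111] 8.85916069884843
```

View pics/t3.png

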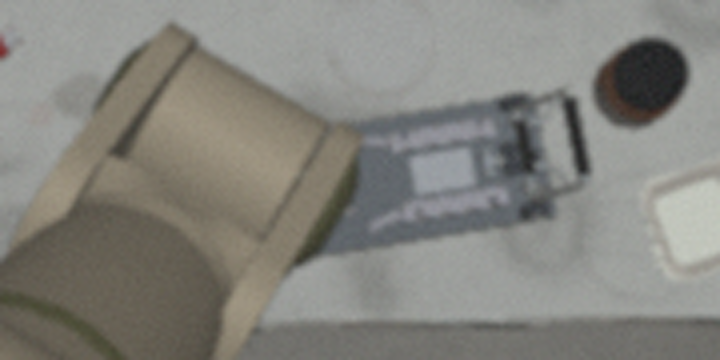

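Call:
jog_arm(plan=[[[0, -0.01, 0.04, 0, 0, 0], [0, 0, 0.035, 0, 0, 0], [0, 0, 0.02, 0, 0, 0], [0, 0, 0.01, 0, 0, 0], [0, 0, 0, 0, 0, 0]]])

```text
time_s: 15.15
position: [0.4375, -0.1293, 0.0244]
tool_rot: [[-0.154, 0.988, -0.0], [0.988, 0.154, 0.0], [0.0, -0.0, -1.0]]
ft_force: [-0.5, 0.7, -0.3]
grip_width: 0.0086
```

Run:
```python
from h import *
s=env.observe();print(loc(s['position']),s['grip_width'],s['ft_force'])
```

```text
[-1.28508013e+02 -2.42870257e-02  2.43846312e+01] 0.008599555400399327 [-0.4945818   0.67678619 -0.32120155]
```

Call:
jog_arm(plan=[[[0, 0, 0.01, 0, 0, 0], [0, 0, 0.01, 0, 0, 0], [0, 0, 0, 0, 0, 0]]])

```text
time_s: 15.45
position: [0.4375, -0.1292, 0.0242]
tool_rot: [[-0.154, 0.988, 0.0], [0.988, 0.154, -0.0], [-0.0, 0.0, -1.0]]
ft_force: [-2.8, 2.4, 10.5]
grip_width: 0.0086
```

Call:
jog_arm(plan=[[[0, 0, 0.01, 0, 0, 0], [0, 0, 0.01, 0, 0, 0], [0, 0, 0, 0, 0, 0]]])

```text
time_s: 15.75
position: [0.4375, -0.1291, 0.024]
tool_rot: [[-0.154, 0.988, 0.001], [0.988, 0.154, -0.0], [-0.0, 0.001, -1.0]]
ft_force: [-4.4, 5.0, 19.9]
grip_width: 0.0088
```

Call:
jog_arm(plan=[[[0, 0, -0.035, 0, 0, 0], [-0.05, 0, 0, 0, 0, 0], [-0.1, 0, 0, 0, 0, 0], [-0.1, 0, 0, 0, 0, 0], [-0.1, 0, 0, 0, 0, 0], [-0.1, 0, 0, 0, 0, 0], [-0.1, 0, 0, 0, 0, 0]]])

```text
time_s: 16.45
position: [0.441, -0.151, 0.0244]
tool_rot: [[-0.154, 0.988, 0.0], [0.988, 0.154, 0.001], [0.001, 0.0, -1.0]]
ft_force: [-0.4, 5.4, 7.7]
grip_width: 0.0087
```

Run:
```python
from h import *
s=env.observe();print(loc(s['position']),s['grip_width'],s['ft_force'])
```

```text
[-1.06553693e+02  5.13088987e-02  2.43580791e+01] 0.008715581974372796 [-0.35350802  5.44556686  7.72868757]
```

Call:
jog_arm(plan=[[[-0.05, 0, -0.008, 0, 0, 0], [-0.07, 0, 0, 0, 0, 0], [-0.07, 0, 0, 0, 0, 0], [-0.07, 0, 0, 0, 0, 0], [-0.07, 0, 0, 0, 0, 0], [-0.07, 0, 0, 0, 0, 0], [-0.07, 0, 0, 0, 0, 0]]])

```text
time_s: 17.15
position: [0.4438, -0.17, 0.0244]
tool_rot: [[-0.154, 0.988, -0.0], [0.988, 0.154, 0.0], [0.0, -0.0, -1.0]]
ft_force: [0.0, 0.2, 1.4]
grip_width: 0.0087
```

Run:
```python
from h import *
s=env.observe();print(loc(s['position']),s['grip_width'],s['ft_force'],s['wrist_torque'])
```

```text
[-87.4011419   -0.08857698  24.390453  ] 0.008698506900375874 [0.01289217 0.20226421 1.41843919] [0.19822525 0.04559627 0.05722863]
```

Call:
jog_arm(plan=[[[-0.06, 0, 0, 0, 0, 0], [-0.1, 0, 0, 0, 0, 0], [-0.1, 0, 0, 0, 0, 0], [-0.1, 0, 0, 0, 0, 0], [-0.1, 0, 0, 0, 0, 0]]])

```text
time_s: 17.65
position: [0.4467, -0.1883, 0.0244]
tool_rot: [[-0.154, 0.988, -0.0], [0.988, 0.154, -0.0], [-0.0, -0.0, -1.0]]
ft_force: [0.1, 0.8, 0.2]
grip_width: 0.0089
```

Run:
```python
from h import *
s=env.observe();print(loc(s['position']),s['grip_width'],s['ft_force'],s['wrist_torque'])
```

```text
[-68.83061379  -0.07590252  24.40315807] 0.008863017402824927 [0.05782817 0.81306932 0.19430671] [0.0395015  0.03358618 0.0417791 ]
```

Call:
jog_arm(plan=[[[-0.08, 0, 0, 0, 0, 0], [-0.1, 0, 0, 0, 0, 0], [-0.1, 0, 0, 0, 0, 0], [-0.1, 0, 0, 0, 0, 0], [-0.07, 0, 0, 0, 0, 0], [-0.03, 0, 0, 0, 0, 0]]])

```text
time_s: 18.25
position: [0.4496, -0.2072, 0.0244]
tool_rot: [[-0.154, 0.988, 0.0], [0.988, 0.154, -0.0], [-0.0, 0.0, -1.0]]
ft_force: [-0.6, 0.5, 0.3]
grip_width: 0.0085
```

Run:
```python
from h import *
s=env.observe();print(loc(s['position']),s['grip_width'],s['ft_force'],s['wrist_torque'])
C=cam("wrist");im,d=vision.get_image("wrist"); cv2.imwrite("pics/w8.png",im[:,:,::-1])
im,d=vision.get_image("top"); cv2.imwrite("pics/t4.png",cv2.resize(im[200:290,220:400,::-1],None,fx=4,fy=4,interpolation=2))
```

```text
[-49.71537074  -0.09576958  24.38775289] 0.008462901117812564 [-0.56283303  0.47964509  0.32203978] [ 0.06410466  0.03663635 -0.03402862]
```

View pics/t4.png

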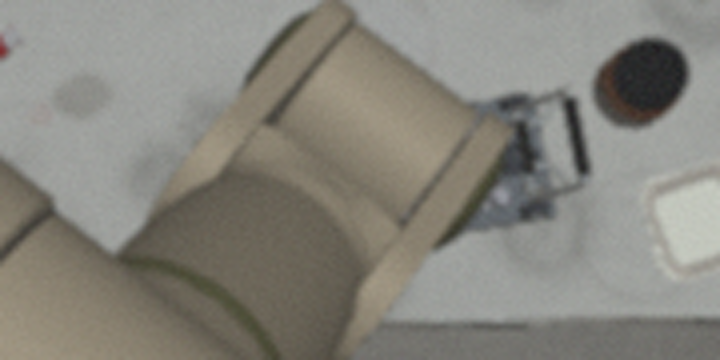

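Call:
jog_arm(plan=[[[-0.03, 0, 0, 0, 0, 0], [-0.04, 0, 0, 0, 0, 0], [-0.03, 0, 0, 0, 0, 0], [-0.02, 0, 0, 0, 0, 0], [0, 0, 0, 0, 0, 0]]], squeeze=20)

```text
time_s: 18.85
position: [0.4503, -0.2118, 0.0244]
tool_rot: [[-0.154, 0.988, 0.0], [0.988, 0.154, -0.0], [-0.0, 0.0, -1.0]]
ft_force: [0.4, -0.1, 0.3]
grip_width: 0.0088
```

Call:
jog_arm(plan=[[[-0.01, 0, 0, 0, 0, 0], [-0.01, 0, 0, 0, 0, 0], [-0.01, 0, 0, 0, 0, 0]]])

```text
time_s: 19.15
position: [0.4505, -0.2128, 0.0245]
tool_rot: [[-0.154, 0.988, 0.0], [0.988, 0.154, -0.0], [-0.0, 0.0, -1.0]]
ft_force: [0.1, 0.6, -0.6]
grip_width: 0.0089
```

Call:
jog_arm(plan=[[[-0.01, 0, 0, 0, 0, 0], [-0.01, 0, 0, 0, 0, 0], [-0.01, 0, 0, 0, 0, 0]]])

```text
time_s: 19.45
position: [0.4507, -0.214, 0.0244]
tool_rot: [[-0.154, 0.988, -0.0], [0.988, 0.154, 0.0], [0.0, -0.0, -1.0]]
ft_force: [0.4, 0.4, -1.5]
grip_width: 0.0089
```

Call:
jog_arm(plan=[[[-0.01, 0, 0, 0, 0, 0], [-0.01, 0, 0, 0, 0, 0], [-0.01, 0, 0, 0, 0, 0]]])

```text
time_s: 19.75
position: [0.4509, -0.2152, 0.0244]
tool_rot: [[-0.154, 0.988, 0.0], [0.988, 0.154, 0.0], [0.0, 0.0, -1.0]]
ft_force: [0.2, -0.1, -0.2]
grip_width: 0.0087
```

Call:
jog_arm(plan=[[[-0.01, 0, 0, 0, 0, 0], [-0.01, 0, 0, 0, 0, 0], [0, 0, 0, 0, 0, 0]]])

```text
time_s: 20.05
position: [0.451, -0.216, 0.0244]
tool_rot: [[-0.154, 0.988, 0.0], [0.988, 0.154, -0.0], [-0.0, 0.0, -1.0]]
ft_force: [-0.1, -0.3, -1.0]
grip_width: 0.0091
```

Call:
jog_arm(plan=[[[-0.01, 0, 0, 0, 0, 0], [-0.01, 0, 0, 0, 0, 0], [-0.01, 0, 0, 0, 0, 0]]])

```text
time_s: 20.35
position: [0.4512, -0.2172, 0.0244]
tool_rot: [[-0.154, 0.988, 0.0], [0.988, 0.154, 0.0], [0.0, 0.0, -1.0]]
ft_force: [0.5, -0.0, -0.3]
grip_width: 0.0088
```

Call:
jog_arm(plan=[[[-0.01, 0, 0, 0, 0, 0], [-0.01, 0, 0, 0, 0, 0], [-0.01, 0, 0, 0, 0, 0]]])

```text
time_s: 20.65
position: [0.4512, -0.218, 0.0244]
tool_rot: [[-0.154, 0.988, -0.0], [0.988, 0.154, 0.001], [0.001, -0.0, -1.0]]
ft_force: [1.6, 2.5, 1.3]
grip_width: 0.0091
```

Call:
jog_arm(plan=[[[-0.01, 0, 0, 0, 0, 0], [0, 0, 0, 0, 0, 0]]])

```text
time_s: 20.85
position: [0.4512, -0.218, 0.0244]
tool_rot: [[-0.154, 0.988, -0.001], [0.988, 0.154, 0.001], [0.001, -0.0, -1.0]]
ft_force: [-0.1, 4.1, 1.8]
grip_width: 0.0087
```

Call:
jog_arm(plan=[[[-0.01, 0, 0, 0, 0, 0], [0, 0, 0, 0, 0, 0]]])

```text
time_s: 21.05
position: [0.4512, -0.2181, 0.0244]
tool_rot: [[-0.154, 0.988, -0.001], [0.988, 0.154, 0.002], [0.002, -0.001, -1.0]]
ft_force: [0.3, 6.7, 3.6]
grip_width: 0.0089
```

Run:
```python
from h import *
s=env.observe();print(loc(s['position']),s['grip_width'],s['ft_force'],s['wrist_torque'])
```

```text
[-38.7237712   -0.22583091  24.4110302 ] 0.008856491269411721 [0.27862393 6.72677084 3.57556192] [ 1.1103837  -0.09659025  0.01893321]
```

Call:
jog_arm(plan=[[[0, 0, 0, 0, 0, 0], [0, 0, 0, 0, 0, 0], [0, 0, 0, 0, 0, 0], [0, 0, 0, 0, 0, 0]]], grip=-0.3)

```text
time_s: 21.45
position: [0.4516, -0.2194, 0.0245]
tool_rot: [[-0.154, 0.988, 0.0], [0.988, 0.154, -0.0], [-0.0, 0.0, -1.0]]
ft_force: [-0.8, -0.3, -0.6]
grip_width: 0.0293
```

Call:
jog_arm(plan=[[[0, 0, -0.1, 0, 0, 0], [0, 0, -0.3, 0, 0, 0], [0, 0, -0.6, 0, 0, 0], [0, 0, -0.9, 0, 0, 0], [0, 0, -0.9, 0, 0, 0], [0, 0, -0.9, 0, 0, 0], [0, 0, -0.6, 0, 0, 0], [0, 0, -0.2, 0, 0, 0]]])

```text
time_s: 22.25
position: [0.452, -0.2196, 0.2071]
tool_rot: [[-0.154, 0.988, 0.004], [0.988, 0.154, -0.003], [-0.004, 0.003, -1.0]]
ft_force: [0.2, 0.6, -0.7]
grip_width: 0.0301
```

Run:
```python
from h import *
s=env.observe();print(loc(s['position']),s['grip_width'],s['ft_force'])
C=cam("wrist");im,d=vision.get_image("wrist"); W=cloud(d,C);cv2.imwrite("pics/w9.png",im[:,:,::-1])
x=spotter.trace("wrist","carrier")[0];print(x['score'],x['rect']);np.savez("w9.npz",W=W,m=x['pixels'],im=im)
m=x['pixels']&(d>0);P=W[m];L=np.array([loc(p) for p in P]);print(np.percentile(L,[1,50,99],axis=0).round(1))
T=L[L[:,2]>32];print("rib",len(T),np.median(T,0),np.percentile(T,[3,97],axis=0))
# tool y at stage +x for clip; target above bar open
plan([(st(97.4,0,135),SA,16)])
```

```text
[-37.12151993   0.38671722 207.08075245] 0.030082223088158475 [ 0.24869644  0.5792656  -0.72278141]
0.49 [236.7, 113.1, 313.8, 335.2]
[[-1.088e+02 -4.100e+01  1.040e+01]
 [-2.110e+01 -1.000e-01  1.270e+01]
 [ 9.870e+01  4.050e+01  9.110e+01]]
rib 1469 [90.02103826  0.68109375 80.07877514] [[ 63.09453236 -31.79799638  34.14092702]
 [ 99.43962377  30.7795556   91.62393975]]
[-0.211, 0.0, 0.11, 0.001, 0.0, 0.654]
[-0.209, 0.021, 0.109, 0.001, 0.0, 0.654]
[-0.207, 0.041, 0.11, 0.001, 0.0, 0.654]
[-0.202, 0.061, 0.109, 0.001, 0.0, 0.654]
[-0.194, 0.081, 0.11, 0.001, 0.0, 0.654]
[-0.186, 0.1, 0.109, 0.001, 0.0, 0.654]
[-0.175, 0.117, 0.109, 0.001, 0.0, 0.654]
[-0.163, 0.134, 0.11, 0.001, 0.0, 0.654]
[-0.149, 0.149, 0.109, 0.001, 0.0, 0.654]
[-0.134, 0.163, 0.11, 0.001, 0.0, 0.654]
[-0.117, 0.175, 0.109, 0.001, 0.0, 0.654]
[-0.099, 0.186, 0.109, 0.001, 0.0, 0.654]
[-0.081, 0.195, 0.11, 0.001, 0.0, 0.654]
[-0.061, 0.201, 0.109, 0.001, 0.0, 0.654]
[-0.041, 0.207, 0.109, 0.001, 0.0, 0.654]
[-0.02, 0.21, 0.11, 0.001, 0.0, 0.654]
->  [ 0.4725 -0.3525  0.135 ]
```

View pics/w9.png

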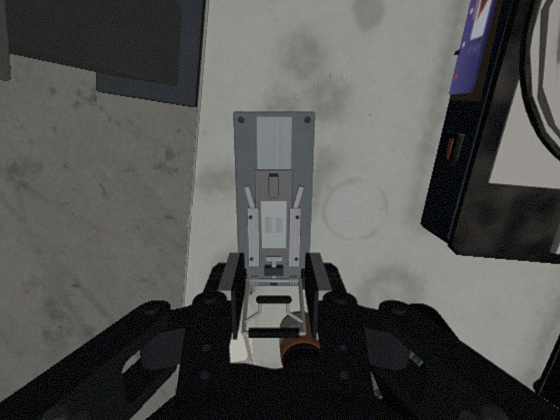

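Run:
```python
import cv2
a=cv2.imread("pics/w9.png");cv2.imwrite("pics/w9c.png",cv2.resize(a[160:300,215:335],None,fx=5,fy=4.2,interpolation=2)[:590])
```

```text
(no output)
```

View pics/w9c.png

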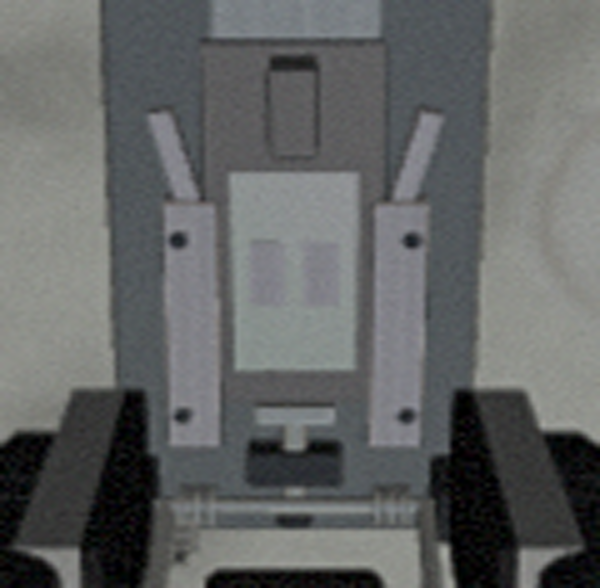

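Call:
jog_arm(plan=[[[-0.211, 0, 0.05, 0, 0, 0.654], [-0.209, 0.02, 0.05, 0, 0, 0.654], [-0.207, 0.041, 0.05, 0, 0, 0.654], [-0.202, 0.061, 0.05, 0, 0, 0.654], [-0.194, 0.081, 0.05, 0, 0, 0.654], [-0.186, 0.1, 0.05, 0, 0, 0.654], [-0.175, 0.117, 0.05, 0, 0, 0.654], [-0.163, 0.134, 0.05, 0, 0, 0.654]]])

```text
time_s: 23.15
position: [0.4614, -0.2856, 0.1863]
tool_rot: [[0.593, 0.805, -0.003], [0.805, -0.593, 0.002], [0.0, -0.004, -1.0]]
ft_force: [-0.5, 0.3, 0.1]
grip_width: 0.0299
```

Call:
jog_arm(plan=[[[-0.149, 0.149, 0.05, 0, 0, 0.654], [-0.134, 0.163, 0.05, 0, 0, 0.654], [-0.117, 0.175, 0.05, 0, 0, 0.654], [-0.1, 0.186, 0.05, 0, 0, 0.654], [-0.081, 0.195, 0.05, 0, 0, 0.654], [-0.061, 0.2, 0.05, 0, 0, 0.654], [-0.041, 0.207, 0.05, 0, 0, 0.654], [-0.02, 0.21, 0.05, 0, 0, 0.654], [0, 0, 0, 0, 0, 0], [0, 0, 0, 0, 0, 0]]], grip=-0.5)

```text
time_s: 24.15
position: [0.4719, -0.3519, 0.1711]
tool_rot: [[0.988, 0.157, -0.002], [0.157, -0.988, 0.002], [-0.001, -0.002, -1.0]]
ft_force: [0.4, -0.4, 0.0]
grip_width: 0.0212
```

Run:
```python
from h import *
s=env.observe();print(loc(s['position']),s['grip_width'],s['ft_force'])
C=cam("wrist");im,d=vision.get_image("wrist"); W=cloud(d,C);cv2.imwrite("pics/w10.png",im[:,:,::-1])
x=spotter.trace("wrist","clip_bar")[0];m=x['pixels']&(d>0)&(im.mean(2)<40);L=np.array([loc(p) for p in W[m]]);L=L[L[:,2]>70]
print(len(L),np.median(L,0)); B=L[L[:,0]>85];print(np.percentile(B,[3,50,97],axis=0).round(1))
z=np.load("w9.npz");print("rear edge/lead",[loc(z['W'][v,273]).round(1) for v in range(164,176,1)])
print([loc(z['W'][v,273]).round(1) for v in range(245,264,2)])
plan([(st(97.4,0,100),SA,4),(st(97.4,0,72.6),SA,4)])
```

```text
[ 96.68481973  -0.43933736 171.07715493] 0.021190401966527144 [ 0.37959996 -0.3675605   0.02092318]
1159 [96.29966847  0.90897562 89.95934308]
[[ 94.1 -23.7  88.3]
 [ 98.5   0.8  90.8]
 [102.4  23.1  92.3]]
rear edge/lead [array([-56.9,  -1.1,  13.4]), array([-55.7,  -1.1,  12.4]), array([-54.5,  -1.1,  11.7]), array([-53.5,  -1.1,  12.1]), array([-52.4,  -1.1,  12.2]), array([-51.6,  -1.1,  13.5]), array([-51.2,  -1.1,  17.5]), array([-49.8,  -1.1,  15.8]), array([-49. ,  -1.1,  17. ]), array([-48.9,  -1.1,  22. ]), array([-48.7,  -1.1,  26.7]), array([-48.6,  -1.1,  31. ])]
[array([34.8, -1.3, 17.6]), array([37.4, -1.3, 17.3]), array([40.4, -1.3, 16.2]), array([42.1, -1.3, 17.9]), array([44.4, -1.3, 18.5]), array([47.6, -1.3, 17.1]), array([48.2, -1.3, 20.9]), array([51.1, -1.3, 20.3]), array([54.3, -1.3, 18.9]), array([56.8, -1.3, 18.9])]
[0.002, 0.005, 0.449, -0.002, 0.001, 0.004]
[0.001, 0.005, 0.45, -0.002, 0.001, 0.004]
[0.002, 0.005, 0.449, -0.002, 0.001, 0.004]
[0.001, 0.005, 0.449, -0.002, 0.001, 0.004]
->  [ 0.4725 -0.3525  0.1   ]
[-0.0, -0.0, 0.171, 0.0, -0.0, 0.0]
[-0.0, -0.0, 0.172, 0.0, -0.0, 0.0]
[-0.0, -0.0, 0.171, 0.0, -0.0, 0.0]
[-0.0, -0.0, 0.171, 0.0, -0.0, 0.0]
->  [ 0.4725 -0.3525  0.0726]
```

View pics/w10.png

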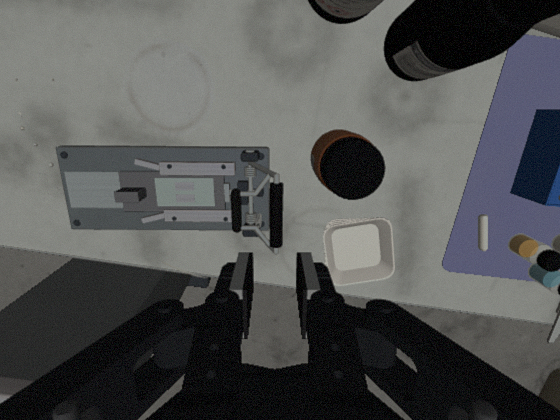

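Call:
jog_arm(plan=[[[0.002, 0.01, 0.45, 0, 0, 0], [0.002, 0.01, 0.45, 0, 0, 0], [0, 0.01, 0.45, 0, 0, 0], [0, 0.005, 0.45, 0, 0, 0], [0, 0, 0, 0, 0, 0]]])

```text
time_s: 24.75
position: [0.4719, -0.3525, 0.0983]
tool_rot: [[0.988, 0.156, -0.003], [0.156, -0.988, 0.003], [-0.002, -0.004, -1.0]]
ft_force: [1.0, 0.7, 0.3]
grip_width: 0.0213
```

Run:
```python
from h import *
s=env.observe();print(loc(s['position']),s['grip_width'],s['ft_force'])
im,d=vision.get_image("wrist");cv2.imwrite("pics/w11.png",im[:,:,::-1])
plan([(st(98.2,0,72.6),SA,4)])
```

```text
[97.26794847 -0.58820832 98.34363412] 0.02134687689166429 [1.04668805 0.6856607  0.31500976]
[0.001, 0.002, 0.171, -0.003, 0.002, 0.003]
[0.001, 0.002, 0.17, -0.003, 0.002, 0.003]
[0.001, 0.001, 0.171, -0.003, 0.002, 0.003]
[0.001, 0.002, 0.17, -0.003, 0.002, 0.003]
->  [ 0.4726 -0.3533  0.0726]
```

View pics/w11.png

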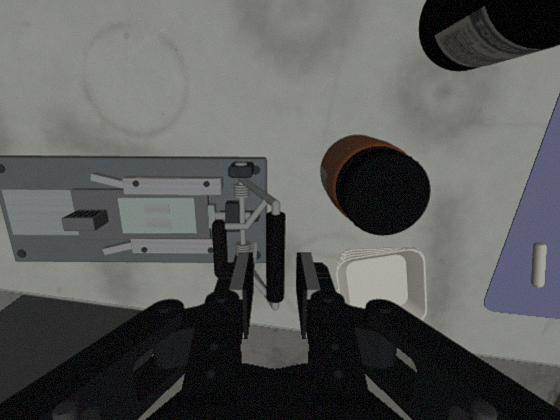

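Call:
jog_arm(plan=[[[0, 0.003, 0.16, 0, 0, 0], [0, 0.003, 0.16, 0, 0, 0], [0, 0.003, 0.16, 0, 0, 0], [0, 0, 0.14, 0, 0, 0], [0, 0, 0.02, 0, 0, 0], [0, 0, 0, 0, 0, 0]]], grip=-0.58)

```text
time_s: 25.4
position: [0.4727, -0.3541, 0.0747]
tool_rot: [[0.988, 0.155, -0.0], [0.155, -0.988, 0.0], [-0.0, -0.0, -1.0]]
ft_force: [0.0, -0.2, 0.6]
grip_width: 0.0178
```

Call:
jog_arm(plan=[[[0, 0, 0, 0, 0, 0], [0, 0, 0, 0, 0, 0], [0, 0, 0, 0, 0, 0], [0, 0, 0, 0, 0, 0]]], grip=-1, squeeze=30)

```text
time_s: 25.8
position: [0.4726, -0.3529, 0.075]
tool_rot: [[0.988, 0.155, -0.001], [0.155, -0.988, 0.002], [-0.0, -0.002, -1.0]]
ft_force: [0.0, 5.9, 1.2]
grip_width: 0.0086
```

Run:
```python
from h import *
clipstat()
b0=bar(1.59)
for i in range(1,51):
    th=1.59-(1.59-0.06)*i/50; b=bar(th); d=(b-b0)/40; b0=b
    print(f"[0, {d[0]:.3f}, {-d[2]:.3f}, 0, 0, 0],",end='\n' if i%10==0 else ' ')
```

```text
[97.7  0.1 75. ] 0.008584912545330732 [0.  5.9 1.2] r 66.047620456882 th 1.5762006896925755
[0, -0.047, -0.017, 0, 0, 0], [0, -0.047, -0.016, 0, 0, 0], [0, -0.048, -0.014, 0, 0, 0], [0, -0.048, -0.013, 0, 0, 0], [0, -0.048, -0.011, 0, 0, 0], [0, -0.049, -0.010, 0, 0, 0], [0, -0.049, -0.008, 0, 0, 0], [0, -0.049, -0.007, 0, 0, 0], [0, -0.049, -0.005, 0, 0, 0], [0, -0.049, -0.004, 0, 0, 0],
[0, -0.050, -0.002, 0, 0, 0], [0, -0.050, -0.001, 0, 0, 0], [0, -0.050, 0.001, 0, 0, 0], [0, -0.050, 0.002, 0, 0, 0], [0, -0.049, 0.004, 0, 0, 0], [0, -0.049, 0.005, 0, 0, 0], [0, -0.049, 0.007, 0, 0, 0], [0, -0.049, 0.008, 0, 0, 0], [0, -0.049, 0.010, 0, 0, 0], [0, -0.048, 0.011, 0, 0, 0],
[0, -0.048, 0.013, 0, 0, 0], [0, -0.047, 0.014, 0, 0, 0], [0, -0.047, 0.016, 0, 0, 0], [0, -0.047, 0.017, 0, 0, 0], [0, -0.046, 0.019, 0, 0, 0], [0, -0.045, 0.020, 0, 0, 0], [0, -0.045, 0.021, 0, 0, 0], [0, -0.044, 0.023, 0, 0, 0], [0, -0.043, 0.024, 0, 0, 0], [0, -0.043, 0.025, 0, 0, 0],
[0, -0.042, 0.027, 0, 0, 0], [0, -0.041, 0.028, 0, 0, 0], [0, -0.040, 0.029, 0, 0, 0], [0, -0.039, 0.030, 0, 0, 0], [0, -0.038, 0.032, 0, 0, 0], [0, -0.037, 0.033, 0, 0, 0], [0, -0.036, 0.034, 0, 0, 0], [0, -0.035, 0.035, 0, 0, 0], [0, -0.034, 0.036, 0, 0, 0], [0, -0.033, 0.037, 0, 0, 0],
[0, -0.032, 0.038, 0, 0, 0], [0, -0.031, 0.039, 0, 0, 0], [0, -0.029, 0.040, 0, 0, 0], [0, -0.028, 0.041, 0, 0, 0], [0, -0.027, 0.042, 0, 0, 0], [0, -0.026, 0.042, 0, 0, 0], [0, -0.024, 0.043, 0, 0, 0], [0, -0.023, 0.044, 0, 0, 0], [0, -0.022, 0.045, 0, 0, 0], [0, -0.020, 0.045, 0, 0, 0],
```

Call:
jog_arm(plan=[[[0, -0.047, -0.017, 0, 0, 0], [0, -0.047, -0.016, 0, 0, 0], [0, -0.048, -0.014, 0, 0, 0], [0, -0.048, -0.013, 0, 0, 0], [0, -0.048, -0.011, 0, 0, 0], [0, -0.049, -0.01, 0, 0, 0], [0, -0.049, -0.008, 0, 0, 0], [0, -0.049, -0.007, 0, 0, 0], [0, -0.049, -0.005, 0, 0, 0], [0, -0.049, -0.004, 0, 0, 0]]])

```text
time_s: 26.8
position: [0.47, -0.3359, 0.0802]
tool_rot: [[0.988, 0.155, 0.001], [0.155, -0.988, -0.003], [0.001, 0.003, -1.0]]
ft_force: [-0.9, -5.1, 8.1]
grip_width: 0.009
```

Run:
```python
from h import *
clipstat(11.5)
```

```text
[80.6  0.2 80.2] 0.00896093661031299 [-0.9 -5.1  8.1] r 65.96713531174301 th 1.3089638100691996
```

Call:
jog_arm(plan=[[[0, -0.05, -0.01, 0, 0, 0], [0, -0.05, -0.006, 0, 0, 0], [0, -0.05, 0, 0, 0, 0], [0, -0.05, 0.002, 0, 0, 0], [0, -0.049, 0.004, 0, 0, 0], [0, -0.049, 0.005, 0, 0, 0], [0, -0.049, 0.007, 0, 0, 0], [0, -0.049, 0.008, 0, 0, 0], [0, -0.049, 0.01, 0, 0, 0], [0, -0.048, 0.011, 0, 0, 0]]])

```text
time_s: 27.8
position: [0.4668, -0.3151, 0.0781]
tool_rot: [[0.988, 0.155, 0.001], [0.155, -0.988, 0.0], [0.001, -0.0, -1.0]]
ft_force: [0.6, -1.7, 6.5]
grip_width: 0.0086
```

Run:
```python
from h import *
clipstat(11.5)
```

```text
[59.6  0.2 78.1] 0.008607861832997358 [ 0.6 -1.7  6.5] r 65.43266777103203 th 0.9868188694240483
```

Call:
jog_arm(plan=[[[0, -0.048, 0.01, 0, 0, 0], [0, -0.047, 0.012, 0, 0, 0], [0, -0.047, 0.014, 0, 0, 0], [0, -0.047, 0.016, 0, 0, 0], [0, -0.046, 0.019, 0, 0, 0], [0, -0.045, 0.02, 0, 0, 0], [0, -0.045, 0.021, 0, 0, 0], [0, -0.044, 0.023, 0, 0, 0], [0, -0.043, 0.024, 0, 0, 0], [0, -0.043, 0.025, 0, 0, 0]]])

```text
time_s: 28.8
position: [0.4639, -0.2972, 0.0704]
tool_rot: [[0.988, 0.155, 0.0], [0.155, -0.988, 0.0], [0.0, -0.0, -1.0]]
ft_force: [3.5, -0.9, 1.3]
grip_width: 0.0088
```

Run:
```python
from h import *
clipstat(11.5)
```

```text
[41.5  0.1 70.4] 0.008822546249070213 [ 3.5 -0.9  1.3] r 65.21222924746648 th 0.6842825823627781
```

Call:
jog_arm(plan=[[[0, -0.042, 0.027, 0, 0, 0], [0, -0.041, 0.028, 0, 0, 0], [0, -0.04, 0.029, 0, 0, 0], [0, -0.039, 0.03, 0, 0, 0], [0, -0.038, 0.032, 0, 0, 0], [0, -0.037, 0.033, 0, 0, 0], [0, -0.036, 0.034, 0, 0, 0], [0, -0.035, 0.035, 0, 0, 0], [0, -0.034, 0.036, 0, 0, 0], [0, -0.033, 0.037, 0, 0, 0]]])

```text
time_s: 29.8
position: [0.4615, -0.2825, 0.0574]
tool_rot: [[0.988, 0.155, -0.0], [0.155, -0.988, 0.0], [-0.0, -0.0, -1.0]]
ft_force: [4.3, 0.8, -0.9]
grip_width: 0.0085
```

Run:
```python
from h import *
clipstat(11.5)
```

```text
[26.5 -0.  57.4] 0.008461651416081085 [ 4.3  0.8 -0.9] r 64.77126371814433 th 0.37871326011964035
```

Call:
jog_arm(plan=[[[0.01, -0.032, 0.038, 0, 0, 0], [0, -0.031, 0.039, 0, 0, 0], [0, -0.029, 0.04, 0, 0, 0], [0, -0.028, 0.041, 0, 0, 0], [0, -0.027, 0.042, 0, 0, 0], [0, -0.026, 0.042, 0, 0, 0], [0, -0.024, 0.043, 0, 0, 0]]])

```text
time_s: 30.5
position: [0.4604, -0.2746, 0.0459]
tool_rot: [[0.988, 0.155, -0.001], [0.155, -0.988, 0.0], [-0.001, -0.001, -1.0]]
ft_force: [-0.1, 1.5, -0.5]
grip_width: 0.0084
```

Run:
```python
from h import *
clipstat(11.5); print(bar(0.08))
```

```text
[18.6  0.1 45.9] 0.008449873043433658 [-0.1  1.5 -0.5] r 64.61659503686927 th 0.16209972733204836
[15.95321918  0.         52.80443387]
```

Call:
jog_arm(plan=[[[0, -0.014, 0.03, 0, 0, 0], [0, -0.013, 0.025, 0, 0, 0], [0, -0.01, 0.025, 0, 0, 0], [0, -0.008, 0.02, 0, 0, 0], [0, 0, 0, 0, 0, 0]]])

```text
time_s: 31.0
position: [0.4601, -0.2726, 0.042]
tool_rot: [[0.988, 0.155, -0.001], [0.155, -0.988, 0.001], [-0.001, -0.001, -1.0]]
ft_force: [-2.6, 3.2, 1.2]
grip_width: 0.0084
```

Run:
```python
from h import *
clipstat(11.5)
```

```text
[16.5  0.2 42. ] 0.00841002305672141 [-2.6  3.2  1.2] r 64.61895965020452 th 0.0940133483917247
```

Call:
jog_arm(plan=[[[0, -0.005, 0.015, 0, 0, 0], [0, -0.005, 0.01, 0, 0, 0], [0, 0, 0, 0, 0, 0]]])

```text
time_s: 31.3
position: [0.4601, -0.2721, 0.041]
tool_rot: [[0.988, 0.155, -0.001], [0.155, -0.988, 0.001], [-0.001, -0.001, -1.0]]
ft_force: [-1.8, 5.8, 0.2]
grip_width: 0.0088
```

Run:
```python
from h import *
clipstat(11.5)
```

```text
[16.1  0.2 41. ] 0.008802116379300416 [-1.8  5.8  0.2] r 64.62991855704678 th 0.07638753653899633
```

Call:
jog_arm(plan=[[[0, -0.01, 0.01, 0, 0, 0], [0, 0, 0.01, 0, 0, 0], [0, 0, 0, 0, 0, 0]]])

```text
time_s: 31.6
position: [0.4601, -0.2718, 0.0403]
tool_rot: [[0.988, 0.155, -0.001], [0.155, -0.988, 0.001], [-0.001, -0.001, -1.0]]
ft_force: [-2.0, 5.2, 0.5]
grip_width: 0.0085
```

Run:
```python
from h import *
clipstat(11.5)
```

```text
[15.7  0.2 40.3] 0.008488427419365759 [-2.   5.2  0.5] r 64.63139095746418 th 0.06403631550245148
```

Call:
jog_arm(plan=[[[0, -0.01, 0.01, 0, 0, 0], [0, -0.005, 0.01, 0, 0, 0], [0, 0, 0, 0, 0, 0]]])

```text
time_s: 31.9
position: [0.46, -0.2715, 0.0395]
tool_rot: [[0.988, 0.155, -0.001], [0.155, -0.988, 0.0], [-0.0, -0.001, -1.0]]
ft_force: [-2.0, 5.0, 1.4]
grip_width: 0.0083
```

Run:
```python
from h import *
clipstat(11.5)
```

```text
[15.4  0.2 39.5] 0.008344679066612999 [-2.   5.   1.4] r 64.64996034561928 th 0.05128720140013643
```

Call:
jog_arm(plan=[[[0, -0.008, 0.01, 0, 0, 0], [0, -0.006, 0.01, 0, 0, 0], [0, 0, 0, 0, 0, 0]]])

```text
time_s: 32.2
position: [0.46, -0.2711, 0.0386]
tool_rot: [[0.988, 0.155, -0.0], [0.155, -0.988, 0.0], [-0.0, -0.0, -1.0]]
ft_force: [-3.2, 2.3, -1.3]
grip_width: 0.0083
```

Run:
```python
from h import *
clipstat(11.5)
im,d=vision.get_image("wrist");cv2.imwrite("pics/w12.png",im[:,:,::-1])
```

```text
[15.   0.2 38.6] 0.008295618180006327 [-3.2  2.3 -1.3] r 64.68180002675545 th 0.035581240332577035
```

View pics/w12.png

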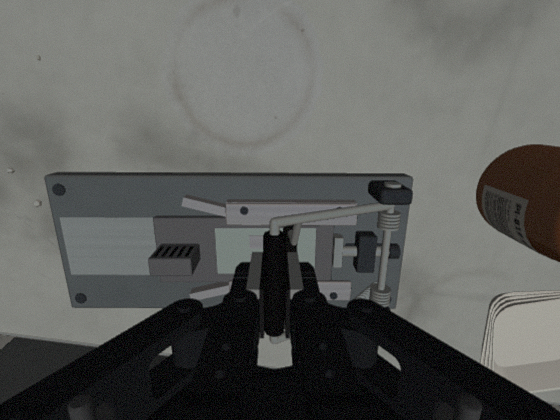

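Run:
```python
from h import *
C=cam("wrist");im,d=vision.get_image("wrist");W=cloud(d,C)
for v in range(224,300,8): print(v,[ (loc(W[v,u]).round(0).astype(int).tolist(), int(im[v,u].mean())) for u in range(262,296,6)])
```

```text
224 [([9, 17, 22], 107), ([12, 17, 22], 100), ([16, 29, 56], 114), ([18, 29, 56], 112), ([21, 29, 53], 104), ([24, 28, 51], 73)]
232 [([9, 11, 18], 126), ([13, 25, 53], 0), ([16, 26, 55], 111), ([18, 25, 53], 11), ([22, 14, 25], 13), ([24, 20, 41], 55)]
240 [([9, 6, 17], 121), ([13, 23, 58], 0), ([16, 23, 57], 15), ([18, 23, 57], 1), ([22, 9, 25], 14), ([24, 15, 40], 82)]
248 [([9, 1, 17], 112), ([13, 19, 57], 1), ([16, 20, 59], 18), ([18, 19, 58], 1), ([22, 5, 26], 9), ([25, 5, 25], 19)]
256 [([10, 11, 48], 25), ([13, 15, 57], 12), ([16, 16, 58], 12), ([18, 15, 57], 11), ([21, 11, 48], 10), ([24, 10, 47], 54)]
264 [([11, 11, 57], 7), ([13, 12, 58], 3), ([16, 12, 59], 14), ([18, 11, 56], 15), ([21, 11, 56], 18), ([24, 11, 56], 58)]
272 [([11, 11, 63], 0), ([13, 8, 58], 7), ([16, 8, 59], 7), ([18, 8, 58], 0), ([21, 11, 63], 15), ([23, 11, 63], 54)]
280 [([11, 10, 69], 14), ([13, 4, 59], 0), ([16, 4, 58], 15), ([18, 4, 57], 4), ([21, 10, 69], 2), ([23, 11, 70], 59)]
288 [([11, 11, 75], 8), ([13, 0, 57], 9), ([16, 0, 58], 7), ([18, 0, 58], 17), ([20, 11, 75], 16), ([23, 11, 76], 61)]
296 [([11, 8, 77], 25), ([13, -5, 57], 8), ([16, -4, 57], 13), ([18, -5, 57], 9), ([20, 8, 77], 17), ([23, 8, 77], 95)]
```

Call:
jog_arm(plan=[[[0, 0, 0, 0, 0, 0], [0, 0, 0, 0, 0, 0], [0, 0, 0, 0, 0, 0], [0, 0, 0, 0, 0, 0]]], grip=-0.3)

```text
time_s: 32.7
position: [0.4604, -0.2715, 0.039]
tool_rot: [[0.988, 0.155, 0.001], [0.155, -0.988, -0.001], [0.001, 0.001, -1.0]]
ft_force: [-0.6, -0.6, -0.1]
grip_width: 0.0299
```

Call:
jog_arm(plan=[[[0, 0, -0.1, 0, 0, 0], [0, 0, -0.3, 0, 0, 0], [0, 0, -0.6, 0, 0, 0], [0, 0, -0.9, 0, 0, 0], [0, 0, -0.9, 0, 0, 0], [0, 0, -0.6, 0, 0, 0], [0, 0, -0.2, 0, 0, 0], [0, 0, 0, 0, 0, 0], [0, 0, 0, 0, 0, 0]]])

```text
time_s: 33.6
position: [0.4597, -0.2708, 0.1817]
tool_rot: [[0.988, 0.155, -0.001], [0.155, -0.988, 0.001], [-0.001, -0.002, -1.0]]
ft_force: [0.3, 0.8, -0.1]
grip_width: 0.0298
```

Run:
```python
from h import *
s=env.observe();print(s['time_s'],loc(s['position']),s['ft_force'])
C=cam("wrist");im,d=vision.get_image("wrist"); W=cloud(d,C);cv2.imwrite("pics/w13.png",im[:,:,::-1])
x=spotter.trace("wrist","clip_bar")[0];print(x['score'],x['rect']);m=x['pixels']&(d>0)&(im.mean(2)<40)
L=np.array([loc(p) for p in W[m]]);B=L[L[:,2]>45];print(len(B),np.percentile(B,[3,50,97],axis=0).round(1))
x=spotter.trace("wrist","carrier")[0];print(x['score'],x['rect']);m=x['pixels']&(d>0)
L=np.array([loc(p) for p in W[m]]);B=L[(L[:,2]>15)&(abs(L[:,1])<15)];print(np.percentile(B,[1,50,99],axis=0).round(1))
```

```text
33.6 [1.46374549e+01 4.63608051e-02 1.81741635e+02] [ 0.28586698  0.76199125 -0.08216212]
0.9 [269.0, 160.4, 338.4, 231.8]
576 [[ 11.4 -23.2  54.6]
 [ 15.8   1.   57.2]
 [ 20.2  22.9  58.8]]
0.58 [203.6, 168.9, 304.5, 213.2]
[[-49.6 -14.6  16. ]
 [-10.6   1.8  17.6]
 [ 47.7  14.9  37.6]]
```

View pics/w13.png

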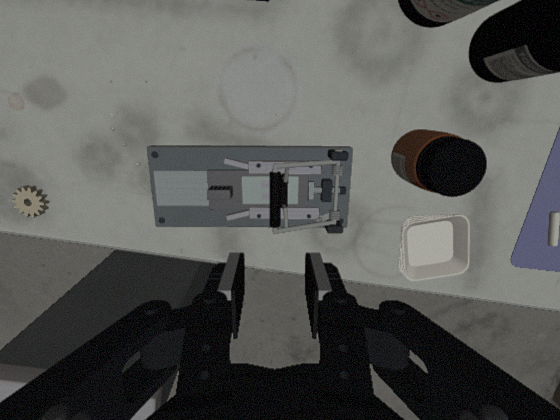

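Run:
```python
from h import *
C=cam("wrist");im,d=vision.get_image("wrist");W=cloud(d,C)
cv2.imwrite("pics/w14.png",cv2.resize(im[140:235,195:355,::-1],None,fx=5,fy=5,interpolation=2))
uv=proj([st(x,0,17) for x in (-52,47,48)],C).round(1);print(uv.tolist())
v=int(uv[1,1]);print([(u,loc(W[v,u]).round(1).tolist()) for u in range(int(uv[1,0])-8,int(uv[1,0])+8)])
v=int(uv[0,1]);print([(u,loc(W[v,u]).round(1).tolist()) for u in range(int(uv[0,0])-5,int(uv[0,0])+8)])
```

```text
[[206.9, 188.9], [306.3, 189.0], [307.3, 189.0]]
[(298, [38.8, -0.1, 16.5]), (299, [39.8, -0.0, 16.9]), (300, [40.9, -0.4, 15.2]), (301, [41.7, 0.3, 18.0]), (302, [42.7, 0.1, 17.5]), (303, [43.6, 0.3, 18.0]), (304, [44.6, 0.2, 17.8]), (305, [45.8, -0.2, 16.2]), (306, [46.7, 0.1, 17.4]), (307, [47.6, 0.3, 18.0]), (308, [48.7, -0.1, 16.6]), (309, [49.4, 0.7, 19.8]), (310, [50.3, 1.0, 20.8]), (311, [51.3, 0.9, 20.7]), (312, [52.4, 0.6, 19.3]), (313, [53.3, 0.8, 20.2])]
[(201, [-59.1, -0.4, 11.4]), (202, [-57.8, -0.1, 12.8]), (203, [-56.8, -0.1, 12.7]), (204, [-56.2, -0.5, 11.0]), (205, [-54.7, -0.1, 12.9]), (206, [-53.7, -0.0, 13.1]), (207, [-52.7, -0.0, 13.0]), (208, [-50.6, 1.2, 18.0]), (209, [-46.7, 4.5, 31.7]), (210, [-45.8, 4.4, 31.4]), (211, [-44.8, 4.5, 31.8]), (212, [-44.1, 4.1, 30.1]), (213, [-43.2, 4.1, 30.1])]
```

View pics/w14.png

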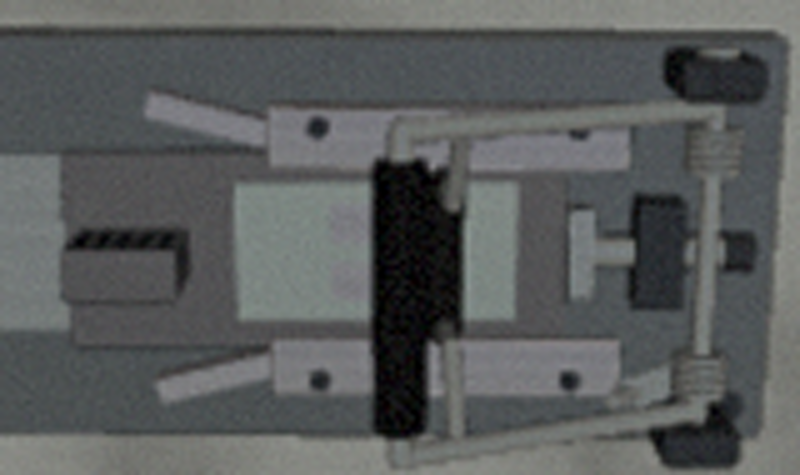

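Run:
```python
from rig import close_job, env
print(env.observe()['time_s']); print(close_job())
```

```text
33.8
the job is handed in; nothing more can be done
None
```

The job is done and handed in at 33.8 s. The carrier is in the grooves against the stop screw, and the clip is pressing it down.

- **Opening the clip:** I lifted it over by its bar, and it stayed open after I let go.
- **Sliding in the carrier:** The stop was met with the leading edge at about stage x = 47.5 mm, felt in steps of about 0.4 mm. I pushed to about 7 N, then let go.
- **Lowering the clip:** I gripped the bar again and lowered it slowly until it rested on the carrier, then released it and backed the gripper clear.

**Last checks:**
- **Carrier:** The wrist image shows no gap between the carrier's front edge and the screw pad; both lie at about x = 48 mm.
- **Clip bar:** It sits at x ≈ 16 mm with its top at z ≈ 57 mm, which fits the angle for resting on the carrier (about 0.08 rad).
- **Other things on the bench:** I saw no sign that any of them was disturbed, but I made no separate measurement of their positions.

**Disagreement:** In the last millimetres the clip angle worked out from the arm's position read lower (about 0.04 rad) than the camera's, so the fingers probably slid a little down the bar.

**Heavier contact:** Setting the carrier on the bed briefly pressed it down with about 20 N, and I backed off before sliding.

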